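Stand the fluid bottles on the drip tray, spouts over the gutter

ROBOT

A 7-joint arm with a two-finger parallel gripper is mounted at the origin on the work surface. World frame = base frame: x ahead of the robot, y to its left, z up, the work surface at z = 0. Lengths are in m, angles in rad, forces in N, time in s.
With the tool pointing down it reaches from about 0.4 to 0.85 m from the base axis. Payload 4.5 kg.
Tool frame: the origin (TCP) lies midway between the tips of the shut fingers; the grasp point (between the pads) lies arm.grip_point_offset behind it (arm.grip_point_offset is the distance from the TCP to the grasp point, in m); z points along the fingers, y is the line along which they close (so a half turn about z gives the same grasp; the last joint's range is limited). The gripper opens to 88 mm and grips with 3 to 60 N. Pads are 18 mm wide; open, the fingers measure 123 mm over their backs; the gripper's body (75 mm by 187 mm) begins 45 mm behind the grasp point.
Start: joints at [1.262, 0.689, -0.195, 1.565, 0.157, 0.902, -0.215], TCP at [0.21, -0.589, 0.239] pointing down, gripper open.
Joint ranges: [-3.01, 3.01], [-0.46, 2.08], [-1.47, 1.51], [0.13, 2.56], [-1, 4.14], [0.04, 2.09], [-2.66, 2.66]. Speed limits (rad/s): [2.57, 2.57, 3.14, 3.14, 3.14, 3.14, 3.14].

INTERFACE

Orientations are given as a unit quaternion [w, x, y, z].
In Python, from plant import arm, viewer gives the robot as it stands. The module is installed in compiled form; this text tells all that it offers.
- The arm moves only by the tool servo_tool, never from a script. Its argument "steps" is a list of rows, each an object with "linear": the shift along the world's x, y, z in m, a list of three; "angular": the turn, a rotation vector about the world's x, y, z in degrees, a list of three. A call has exactly 10 rows; each row is the pose to reach, as a shift and turn from the pose commanded when the call began; what a row does not reach only later rows make up. A row lasts 1/12 s, in which the tool goes at most 41.7 mm and 7.16 degrees, less where a joint would pass 70% of its speed; a pose out of reach is approached as far as the arm can. A call with a gripper value outside its range is refused whole. "jaw" is the gripper's target within -1 to 1 (fully open at 1, half-way at 0, shut at -1), set as the call begins (left out, the last holds). The fingers move at their own pace and stop on an object; the grip force is fixed at half the most. Time passes only in rows, so rows that repeat a pose let the fingers close, or fill a call up. It gives the time, the measured TCP pose, the force, the opening and the grip force at its end, in the units of the state.
- arm.get_obs(): the state, without advancing time (a new reading comes with each control period).
- viewer.get_image(name): name is "side" or "top" or "wrist"; returns a dict with "image" (384x512x3 uint8, red, green, blue), "depth" (384x512 float32, m along the optical axis (not along the pixel's ray), 0 where there is no reading), "K" (3x3 intrinsics, pixels), "dist" ([k1, k2, p1, p2, k3] as OpenCV has them; the pictures are not rectified), "world_to_cam" (4x4, takes a point from world to camera coordinates). Camera axes: x right, y down, z forward; pixel columns grow to the right and rows downward; lengths in m; the calibration is good to about 2 mm. A picture is of the moment at which its call begins.
- arm.finish_job(): hands the job in; it is judged then, once.
The state is a dict: "t": time; "qpos": joint angles; "joint_velocities": joint speeds; "joint_torque": joint torques, N m; "tcp_pos": TCP position; "orientation": TCP orientation; "wrist_force": force on the tool from outside, world axes, zero at the start; "moment": the same for the moment, N m; "opening": finger opening in m; "grasp_force": force on a finger pad.
Only numpy, scipy, OpenCV 4.12 (cv2) and the standard library are available. Lean on these libraries where they do the work, as an engineer would, in place of code of your own. Each camera call takes 0.05 s, during which the arm holds its last target. There are 200 camera calls.

TASK

Take the blue bottle out of its sloping cradle and the red bottle from the desk, and set each one down gently, upright, in the middle of the round pad of its own colour on the grey drip tray. Both spouts must point squarely across the tray, straight out over its slotted gutter. Leave the other things on the desk where they are, and let go of the bottles.

Things in the scene. Friction and masses are not known exactly. Their poses are not given: they have to be found in the camera images.
- blue_bottle_center (a point): closed white round bottle: body 54 mm diameter, 85 mm tall, blue band; blue cap 26 mm wide up to 97 mm; level blue spout, 10 mm thick, 98 mm above the base, reaching 65 mm from the axis; 103 mm tall in all, 0.18-0.37 kg. Point: on the axis, 51.5 mm above the base; z base to cap, x along the spout. Starts leaning 35 deg in the cradle, cap towards the robot's side, spout on the upper side.
- blue_bottle_spout (a point): end of the blue bottle's spout, 65 mm from the bottle's axis and 98 mm above its base; axes as the bottle's
- red_bottle_center (a point): closed white round bottle: body 54 mm diameter, 85 mm tall, red band; red cap 26 mm wide up to 97 mm; level red spout, 10 mm thick, 98 mm above the base, reaching 65 mm from the axis; 103 mm tall in all, 0.18-0.37 kg. Point: on the axis, 51.5 mm above the base; z base to cap, x along the spout. Starts upright on the desk (z = 0).
- red_bottle_spout (a point): end of the red bottle's spout, 65 mm from the bottle's axis and 98 mm above its base; axes as the bottle's
- cradle: fixed sloping aluminium bottle rest on a 130 x 80 mm dark base: back plate 70 mm wide, 93 mm long, 35 deg from upright, under the blue bottle; foot plate; two black cheeks beside the bottle's lowest 36 mm only, so its upper half is free on both sides. Origin: centre of the underside; x towards the foot end, z up. The bottle slides out along its own axis.
- tray: fixed grey drip tray, 160 mm (x) by 270 mm (y). Origin: centre of the underside on the desk, z up. On its -x side a flat platform 90 mm wide, top 12 mm above the desk, carries the pads; on its +x side is the dark gutter with steel slats, 68 mm wide, walls 14 mm high. x points from the platform across the gutter: the way the spouts must point.
- blue_pad: round blue pad, 68 mm diameter, 2 mm thick, on the tray's platform. Origin at the centre of its underside, 12 mm above the desk; its top is 14 mm above the desk. The pads are 130 mm apart along the tray's y; which is which changes.
- red_pad: round red pad, as the blue one
- stamp: bystander: wooden rubber stamp with a knob handle, 75 x 40 mm, 74 mm tall; origin under its centre
- ink_pad: bystander: flat dark ink pad tin, 110 x 70 x 17 mm; origin under its centre
- stapler: bystander: red stapler, 130 x 36 x 41 mm; origin under its centre
- pen_cup: bystander: white pen cup, 74 mm diameter, 150 mm tall with its pens; origin under its centre
- tape_dispenser: bystander: black tape dispenser, 150 x 60 x 91 mm; origin under its centre
Things that resemble listed ones, but are neither listed nor needed, are in the scene too. Leave any green or pink look-alike of the part that bears red_bottle_center alone.

How it is judged:
By the outcome, as a careful person would: the job done as asked, in the order asked, and still so for the second after the job is handed in, with the robot touching nothing.
It also fails if it takes over 59 s, if anything falls off the work surface, if the arm or the gripper's body presses on something with over 40 N, if the wrist force passes 120 N, or if a joint passes its speed limit or range.

## Working session

There is one attempt and no reset: what is moved stays moved. The work goes in short steps, Python scripts to look and compute and a tool call to move; the robot and the scene stay as the last step left them, time stands still between calls to the robot, and variables do not carry over. Pictures are saved under pics/ and viewed, at most 10 in all, crops included, and the job is handed in when it is done.

Besides the shell and the picture viewer there is one more tool, called after "Call:" as name(argument=value, ...) on one line, values as JSON. servo_tool: Moves the arm, as the interface text tells. Its arguments: {"type":"object","properties":{"steps":{"type":"array","items":{"type":"object","properties":{"linear":{"type":"array","items":{"type":"number"}},"angular":{"type":"array","items":{"type":"number"}}}}},"jaw":{"type":"number"}},"required":["steps"]}

```bash
mkdir -p pics; cat > h.py <<'E'
import numpy as np, cv2
from plant import arm, viewer
def grab(n):
    d=viewer.get_image(n); np.savez(f'/tmp/{n}.npz',**d); return d
def load(n): return dict(np.load(f'/tmp/{n}.npz'))
def pts(d,uv):  # pixel -> world using depth
    uv=np.atleast_2d(uv).astype(float)
    n=cv2.undistortPoints(uv[:,None],d['K'],d['dist'])[:,0]
    z=np.array([d['depth'][int(round(v)),int(round(u))] for u,v in uv])
    c=np.c_[n*z[:,None],z]; T=np.linalg.inv(d['world_to_cam'])
    return c@T[:3,:3].T+T[:3,3]
def plane(d,uv,h):
    uv=np.atleast_2d(uv).astype(float)
    n=cv2.undistortPoints(uv[:,None],d['K'],d['dist'])[:,0]
    T=np.linalg.inv(d['world_to_cam']); r=np.c_[n,np.ones(len(n))]@T[:3,:3].T; o=T[:3,3]
    return o+r*((h-o[2])/r[:,2])[:,None]
E
python3 - <<'E'
from h import *
ims=[grab(n) for n in('top','side')]
for n,d in zip(('top','side'),ims):
    cv2.imwrite(f'pics/{n}1.png',cv2.resize(d['image'],(800,600))[:,:,::-1])
    print(n,d['K'],d['world_to_cam'],d['dist'])
print(arm.get_obs(),arm.grip_point_offset)
E
```

```text
top [[353.60879726   0.         254.25437034]
 [  0.         353.60879726 198.78566252]
 [  0.           0.           1.        ]] [[-0.01721231 -0.99940631 -0.02984562 -0.02027235]
 [-0.99758017  0.01917659 -0.06682866  0.52513346]
 [ 0.06736132  0.02862312 -0.99731799  1.11563011]
 [ 0.          0.          0.          1.        ]] [-0.0572364  0.         0.         0.         0.       ]
side [[376.77774709   0.         258.93352141]
 [  0.         376.77774709 193.4900156 ]
 [  0.           0.           1.        ]] [[-0.79049907 -0.61203109  0.02300335  0.39913824]
 [-0.36503748  0.44065847 -0.82010228  0.30604847]
 [ 0.49179147 -0.65668718 -0.5717544   0.84958031]
 [ 0.          0.          0.          1.        ]] [-0.02047334  0.          0.          0.          0.        ]
{'t': 0.1, 'qpos': array([ 1.261806  ,  0.68991974, -0.19453841,  1.56619205,  0.15733994,
        0.90249705, -0.21507184]), 'joint_velocities': array([-0.00107678, -0.0024193 ,  0.00223138, -0.00225864, -0.00074199,
        0.00036254, -0.00026867]), 'joint_torque': array([-3.54800155e-03, -5.28503287e+01, -1.27223242e+00, -1.53838527e+01,
       -5.26853849e-02,  1.89129089e-03,  4.07699440e-05]), 'tcp_pos': array([ 0.20985052, -0.58814028,  0.23799124]), 'orientation': array([-7.84108097e-04,  9.85335720e-01,  1.70624918e-01, -2.03321711e-04]), 'wrist_force': array([-0.34511662, -0.5657563 ,  0.44577058]), 'moment': array([ 0.04025542,  0.00284792, -0.00702325]), 'grasp_force': 0.0, 'opening': 0.08828121211274784} 0.0187
```

View pics/top1.png

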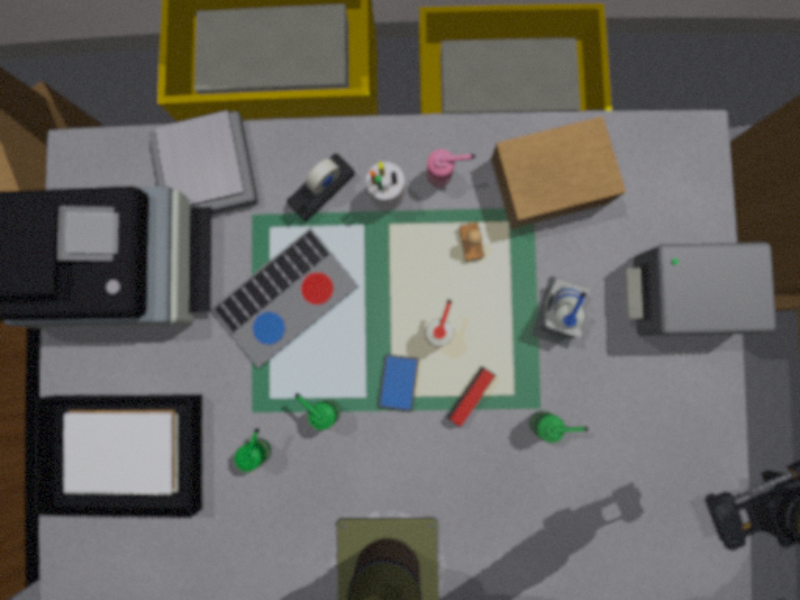

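View pics/side1.png

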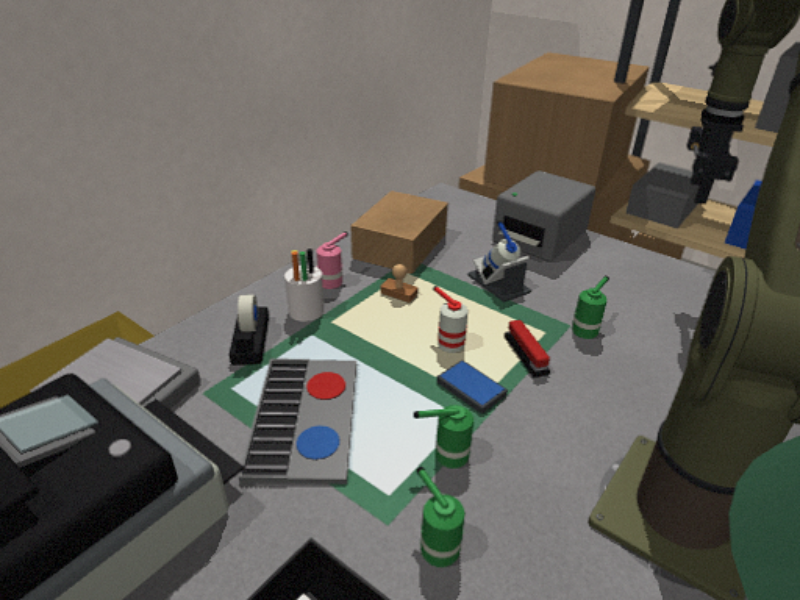

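Top view shows: red bottle cap (440,330), blue bottle in cradle (567,310), red pad (317,288), blue pad (269,328). Look-alikes: pink (440,165), green (320,415), (250,455), (550,428); stapler (470,397) and ink pad (398,382) are also red/blue. I choose the white-bodied bottles.

```bash
python3 - <<'E'
from h import *
t=load('top');s=load('side')
a=cv2.resize(t['image'][170:230,260:390],(780,360),interpolation=2)
b=cv2.resize(s['image'][140:240,270:350],(480,600),interpolation=2)[:240,:]  
b=cv2.resize(s['image'][140:195,270:350],(349,240),interpolation=2)
o=np.zeros((600,780,3),np.uint8);o[:360]=a;o[360:,:349]=b;
b=cv2.resize(s['image'][175:230,265:345],(349,240),interpolation=2);o[360:,360:709]=b
cv2.imwrite('pics/crop.png',o[:,:,::-1])
for n,d in(('top',t),('side',s)):
  hsv=cv2.cvtColor(d['image'],cv2.COLOR_RGB2HSV)
  for c,m in(('red',(hsv[...,0]<6)|(hsv[...,0]>175)),('blue',(hsv[...,0]>102)&(hsv[...,0]<125))):
    m=(m&(hsv[...,1]>140)&(hsv[...,2]>60)).astype(np.uint8)
    k,l,st,ce=cv2.connectedComponentsWithStats(m)
    for i in range(1,k):
      if st[i,4]>25:
        v,u=np.where(l==i);P=pts(d,np.c_[u,v]);print(n,c,ce[i].round(1),st[i].tolist(),'med',np.median(P,0).round(4),'min',P.min(0).round(3),'max',P.max(0).round(3))
E
```

```text
top red [202.5 184.1] [193, 175, 20, 19, 301] med [0.5761 0.1365 0.0131] min [ 0.448 -0.062  0.005] max [0.606 0.169 1.147]
top red [281.9 208.8] [278, 195, 9, 21, 51] med [ 0.4812 -0.1136  0.0996] min [ 0.448 -0.126  0.092] max [ 0.528 -0.062  1.147]
top red [301.3 254.2] [288, 237, 28, 35, 314] med [ 0.3471 -0.1729  0.0392] min [ 0.296 -0.217  0.025] max [ 0.401 -0.132  0.046]
top blue [366.1 201.2] [361, 190, 12, 18, 54] med [ 0.4996 -0.3584  0.114 ] min [ 0.488 -0.369  0.101] max [ 0.535 -0.345  0.144]
top blue [171.6 209.5] [162, 200, 20, 20, 291] med [0.4941 0.2385 0.0128] min [ 0.448 -0.062  0.005] max [0.526 0.272 1.147]
top blue [254.6 244.8] [244, 229, 22, 32, 529] med [ 0.3775 -0.0289  0.0158] min [ 0.329 -0.062  0.009] max [0.448 0.006 1.147]
side red [287.1 191.8] [278, 184, 17, 15, 79] med [ 0.4841 -0.1127  0.1009] min [ 0.464 -0.243  0.002] max [ 0.564 -0.096  0.107]
side red [338.2 219.9] [326, 205, 26, 30, 339] med [ 0.3386 -0.1636  0.0413] min [ 0.29  -0.264  0.001] max [ 0.402 -0.128  0.046]
side red [288.7 213.7] [281, 210, 17, 7, 48] med [ 0.4642 -0.0882  0.0445] min [ 0.45  -0.114  0.037] max [ 0.491 -0.082  0.05 ]
side red [288.8 219.9] [281, 217, 17, 6, 41] med [ 0.4616 -0.0892  0.0214] min [ 0.45  -0.118  0.012] max [ 0.487 -0.081  0.028]
side red [208.4 246.4] [197, 238, 24, 18, 336] med [0.5735 0.1379 0.0151] min [0.009 0.102 0.011] max [0.607 0.667 0.728]
side blue [475.5 140. ] [464, 116, 24, 43, 431] med [ 0.1764 -1.3625 -0.1096] min [ 0.009 -1.65  -0.203] max [0.202 0.667 0.728]
side blue [324.6 152.5] [319, 142, 12, 20, 67] med [ 0.5012 -0.358   0.1182] min [ 0.484 -0.517  0.034] max [ 0.598 -0.345  0.148]
side blue [301.9 244.5] [282, 231, 40, 28, 531] med [ 0.3764 -0.027   0.0184] min [ 0.009 -0.063  0.014] max [0.43  0.667 0.728]
side blue [203.  282.7] [190, 273, 27, 21, 435] med [0.4937 0.2406 0.0152] min [0.46  0.206 0.011] max [0.527 0.273 0.019]
```

View pics/crop.png

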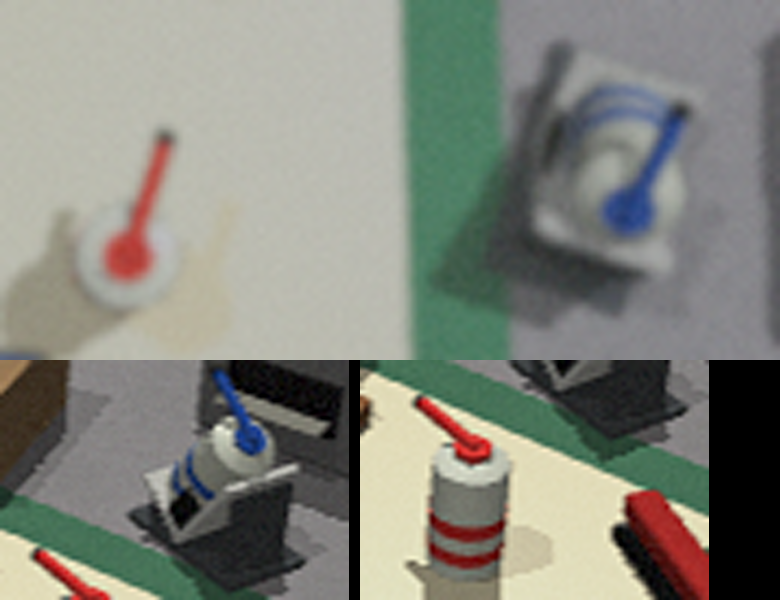

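Crop confirms both choices: white bodies with red/blue caps. In top pixels, red cap (281.2,212.5) and spout end (287,193), blue cap (364.7,205) and spout end (373,187.5).

```bash
python3 - <<'E'
from h import *
t=load('top');s=load('side')
def tri(a,b):
    A=[]
    pa=[cv2.undistortPoints(np.array([[p]],float),d['K'],d['dist']).reshape(2,1) for d,p in((t,a),(s,b))]
    X=cv2.triangulatePoints(t['world_to_cam'][:3],s['world_to_cam'][:3],*pa)[:,0];return X[:3]/X[3]
az=lambda v:np.degrees(np.arctan2(v[1],v[0]))
rc=plane(t,(281.2,212.5),.100)[0];rs=plane(t,(287.0,193.0),.101)[0]
print('red cap',rc,'tip',rs,np.linalg.norm((rs-rc)[:2]),az(rs-rc))
bc=tri((364.7,205),(327.8,157.2));bs=tri((373.2,187.6),(319.7,142.8))
print('blue cap',bc,'tip',bs,np.linalg.norm(bs-bc),(bs-bc)/np.linalg.norm(bs-bc),az(bs-bc))
# back plate upper edge corners (top crop px) and dense points around the cradle
e=np.array([[540,225],[670,270]])/6+[260,170]; E=plane(t,e,.09);print('edge',E,az(E[0]-E[1]),np.linalg.norm(E[0]-E[1]))
v,u=np.mgrid[160:230,340:400];P=pts(t,np.c_[u.ravel(),v.ravel()])
hsv=cv2.cvtColor(t['image'],cv2.COLOR_RGB2HSV)[160:230,340:400].reshape(-1,3)
w=(hsv[:,1]<60)&(hsv[:,2]>120)&(P[:,2]>.03)&(P[:,2]<.15)
Q=P[w];print('white',w.sum(),np.median(Q,0),Q.min(0),Q.max(0))
b=np.hypot(*(P[:,:2]-[.55,-.36]).T)<.12;b&=(P[:,2]<.015)&(P[:,2]>.004)
if b.sum()>10:
  r=cv2.minAreaRect((P[b,:2]*1000).astype(np.float32));print('base',r,b.sum())
E
```

```text
red cap [ 0.47693248 -0.11118429  0.1       ] tip [ 0.53433428 -0.12958365  0.101     ] 0.06027854458950431 -17.772540710959017
blue cap [ 0.49292413 -0.35572307  0.11104656] tip [ 0.53974586 -0.37347768  0.14237917] 0.05906973587354839 [ 0.7926519  -0.30057034  0.5304342 ] -20.766521287485695
edge [[ 0.48824222 -0.31698919  0.09      ]
 [ 0.46464945 -0.38086392  0.09      ]] 69.7277833856184 0.06809259376154256
white 388 [ 0.52117667 -0.36233169  0.08284955] [ 0.46485283 -0.41573048  0.03024831] [ 0.58240644 -0.31590016  0.14568356]
base ((538.1685791015625, -390.9178771972656), (158.9622039794922, 207.63137817382812), 84.35746002197266) 190
```

```bash
cat >> h.py <<'E'
from scipy.spatial.transform import Rotation as Ro
def Rtool(lean_az,lean,spout_az=None):
    l=np.radians(lean_az);t=np.radians(lean)
    a=np.array([np.sin(t)*np.cos(l),np.sin(t)*np.sin(l),np.cos(t)])
    x=np.array([np.cos(t)*-np.cos(l),np.cos(t)*-np.sin(l),np.sin(t)]) if spout_az is None else np.array([np.cos(np.radians(spout_az)),np.sin(np.radians(spout_az)),0])
    return a,Ro.from_matrix(np.c_[x,np.cross(-a,x),-a])
def cur():
    o=arm.get_obs();return o['tcp_pos'],Ro.from_quat(o['orientation'],scalar_first=True),o
E
python3 - <<'E'
from h import *
p,R,o=cur();a,G=Rtool(159.5,35)
print(a,G.as_matrix(),(G*R.inv()).as_rotvec(degrees=True))
_,U=Rtool(0,0,38.5);print('to place',(U*G.inv()).as_rotvec(degrees=True),'G->upright', (Rtool(0,0,-20.5)[1]*G.inv()).as_rotvec(degrees=True))
pre=np.array([.5215,-.3664,.0676])+.1*a;print(pre-p)
E
```

```text
[-0.5372531   0.2008707   0.81915204] [[ 0.76727694 -0.35020738  0.5372531 ]
 [-0.28687309 -0.93667219 -0.2008707 ]
 [ 0.57357644  0.         -0.81915204]] [ -0.3568827  -35.71483877 -38.89925194]
to place [-5.71819054 36.10323421 57.08772059] G->upright [1.22572583e+01 3.27835266e+01 3.23055009e-15]
[ 0.25792417  0.24182735 -0.08847604]
```

Call:
servo_tool(steps=[{"linear":[0.026,0.024,0],"angular":[0,-3.6,-3.9]},{"linear":[0.052,0.048,0],"angular":[0,-7.1,-7.8]},{"linear":[0.077,0.073,0],"angular":[-0.1,-10.7,-11.7]},{"linear":[0.103,0.097,0],"angular":[-0.1,-14.3,-15.6]},{"linear":[0.129,0.121,0],"angular":[-0.2,-17.9,-19.4]},{"linear":[0.155,0.145,-0.01],"angular":[-0.2,-21.4,-23.3]},{"linear":[0.181,0.169,-0.02],"angular":[-0.2,-25,-27.2]},{"linear":[0.206,0.193,-0.04],"angular":[-0.3,-28.6,-31.1]},{"linear":[0.232,0.218,-0.06],"angular":[-0.3,-32.1,-35]},{"linear":[0.258,0.242,-0.08],"angular":[-0.36,-35.7,-38.9]}], jaw=1)

```text
t: 0.93
tcp_pos: [0.4285, -0.4037, 0.2185]
orientation: [0.029, 0.963, -0.11, 0.243]
wrist_force: [0.3, -0.7, -0.4]
opening: 0.088
grasp_force: 0.0
```

```bash
python3 - <<'E'
from h import *
d=grab('wrist');p,R,o=cur()
a,G=Rtool(159.5,35)
print(p,o['t'],o['qpos'].round(2),(G*R.inv()).as_rotvec(degrees=True),np.array([.5215,-.3664,.0676])-p)
cv2.imwrite('pics/w1.png',d['image'][:,:,::-1])
E
```

```text
[ 0.43194677 -0.40211961  0.2193643 ] 0.9833 [ 1.06  0.6  -0.37  2.1  -0.82  0.07 -0.2 ] [-1.95485472 -6.15889512 -7.33085005] [ 0.08955323  0.03571961 -0.1517643 ]
```

View pics/w1.png

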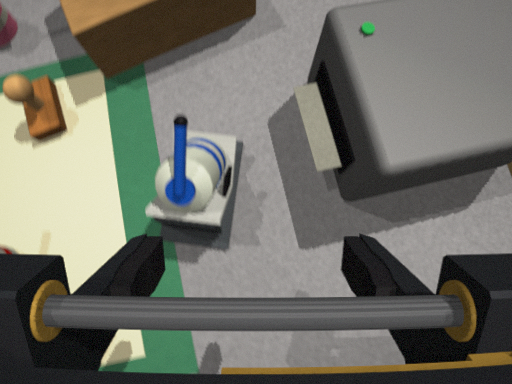

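The wrist view shows blue cap (180,192), spout end (180,121), cradle right below; the spout is aligned with the closing gap, and the arm hasn't reached the pose yet.

Call:
servo_tool(steps=[{"linear":[0.004,0.006,-0.007],"angular":[-0.2,-0.6,-0.7]},{"linear":[0.007,0.011,-0.014],"angular":[-0.4,-1.2,-1.5]},{"linear":[0.011,0.017,-0.021],"angular":[-0.6,-1.9,-2.2]},{"linear":[0.014,0.022,-0.028],"angular":[-0.8,-2.5,-2.9]},{"linear":[0.018,0.028,-0.035],"angular":[-1,-3.1,-3.7]},{"linear":[0.022,0.034,-0.042],"angular":[-1.2,-3.7,-4.4]},{"linear":[0.025,0.039,-0.049],"angular":[-1.4,-4.3,-5.1]},{"linear":[0.029,0.045,-0.056],"angular":[-1.6,-5,-5.8]},{"linear":[0.036,0.056,-0.07],"angular":[-2,-6.2,-7.3]},{"linear":[0.036,0.056,-0.07],"angular":[-2,-6.2,-7.3]}])

```text
t: 1.82
tcp_pos: [0.4889, -0.4037, 0.2352]
orientation: [0.035, 0.949, -0.164, 0.267]
wrist_force: [-0.0, 0.1, 0.6]
opening: 0.0879
grasp_force: 0.0
```

```bash
cat > st.py <<'E'
from h import *
d=grab('wrist');p,R,o=cur()
a,G=Rtool(159.5,35)
print(p,o['t'],o['qpos'].round(3),(G*R.inv()).as_rotvec(degrees=True),np.array([.5215,-.3664,.0676])-p)
for n,h in(('cap',.111),('tip',.1424)):pass
hsv=cv2.cvtColor(d['image'],cv2.COLOR_RGB2HSV)
m=((hsv[...,0]>102)&(hsv[...,0]<125)&(hsv[...,1]>140)&(hsv[...,2]>60)).astype(np.uint8)
k,l,s,c=cv2.connectedComponentsWithStats(m)
for i in range(1,k):
    if s[i,4]>60:
        v,u=np.where(l==i);P=pts(d,np.c_[u,v]);print(s[i],np.median(P,0),P.min(0),P.max(0))
E
python3 st.py
```

```text
[ 0.48959027 -0.4035725   0.23571814] 1.8667 [ 0.924  0.599 -0.309  2.035 -0.999  0.043 -0.211] [-2.3859588  -3.12938054 -1.3215355 ] [ 0.03190973  0.0371725  -0.16811814]
[203 211  35  19  92] [ 0.55207225 -0.38914558  0.05914387] [ 0.53350424 -0.39929947  0.04730806] [ 0.56028951 -0.37047457  0.06419783]
[ 187  218   50   71 1251] [ 0.50554986 -0.3645516   0.11554894] [ 0.47504337 -0.40399039  0.06615812] [ 0.54726531 -0.34461421  0.39841398]
```

```bash
cat > kin.py <<'E'
import numpy as np, itertools
from scipy.spatial.transform import Rotation as Ro
from scipy.optimize import least_squares
D=[([1.261806,0.68991974,-0.19453841,1.56619205,0.15733994,0.90249705,-0.21507184],[.20985052,-.58814028,.23799124],[-7.84e-4,.98533572,.170624918,-2.0332e-4]),
([1.06,.60,-.37,2.10,-.82,.07,-.20],[.43194677,-.40211961,.2193643],[.029,.963,-.11,.243]),
([.924,.599,-.309,2.035,-.999,.043,-.211],[.48959,-.40357,.23572],[.035,.949,-.164,.267])]
def fk(q,L,sg,c1,c7):
    h,L1,e,L2,L3=L; z=lambda a:Ro.from_euler('z',a); y=lambda a:Ro.from_euler('y',a)
    R=z(sg[0]*q[0]+c1)*y(q[1]); R=R*z(sg[1]*q[2]); p=np.array([0,0,h])+R.apply([e,0,L1])
    R=R*y(q[3]); p=p+R.apply([-e,0,L2]); R=R*z(sg[2]*q[4])*y(q[5]); p=p+R.apply([0,0,L3]); return p,R*z(sg[3]*q[6]+c7)
if __name__=='__main__':
    best=[]
    for sg in itertools.product((1,-1),repeat=4):
      for c1 in(0,np.pi):
       for c7 in(0,np.pi/2,np.pi,-np.pi/2):
        def f(L):
            r=[]
            for q,p,o in D:
                P,R=fk(q,L,sg,c1,c7); r+=list(5*(P-p))+list((R*Ro.from_quat(o,scalar_first=True).inv()).as_rotvec())
            return r
        s=least_squares(f,[.3,.4,0,.4,.25]);best.append((s.cost,sg,c1,c7,s.x.round(4)))
    for b in sorted(best,key=lambda b:b[0])[:4]:print(b)
E
python3 kin.py
```

```text
(np.float64(0.01499750965535219), (-1, -1, -1, -1), 0, 1.5707963267948966, array([0.1261, 0.6509, 0.017 , 0.2429, 0.2536]))
(np.float64(0.2754917197425623), (-1, -1, -1, 1), 0, 1.5707963267948966, array([0.1261, 0.6509, 0.017 , 0.2429, 0.2536]))
(np.float64(0.7117795551870141), (-1, 1, -1, 1), 0, 1.5707963267948966, array([-1.1508,  1.3046, -0.0018, -0.2443, -0.1508]))
(np.float64(0.8584649039418486), (1, 1, -1, -1), 0, 3.141592653589793, array([ 3.3009, -1.5658, -0.0128,  0.7202,  1.3623]))
```

```bash
cat > fit.py <<'E'
from h import *
import json,os,kin
p,R,o=cur()
f='/tmp/D.json';DD=json.load(open(f)) if os.path.exists(f) else [list(kin.D[0])]
DD.append([o['qpos'].tolist(),p.tolist(),o['orientation'].tolist()]);json.dump(DD,open(f,'w'))
from scipy.optimize import least_squares
def fk(q,L):
    h,L1,e,L2,L3,s,w,c1=L; z=lambda a:Ro.from_euler('z',a); y=lambda a:Ro.from_euler('y',a)
    R=z(-q[0]+c1); p=np.array([0,0,h])+R.apply([s,0,0]); R=R*y(q[1])*z(-q[2]); p=p+R.apply([e,0,L1])
    R=R*y(q[3]); p=p+R.apply([-e,0,L2]); R=R*z(-q[4])*y(q[5]); p=p+R.apply([w,0,L3]); return p,R*z(-q[6]+np.pi/2)
def res(L):
    r=list(.02*(L-np.array([.3,.4,0,.35,.25,0,0,0])))
    for q,p,o in DD:
        P,R=fk(q,L); r+=list(5*(P-p))+list((R*Ro.from_quat(o,scalar_first=True).inv()).as_rotvec())
    return r
s=least_squares(res,[.3,.4,0,.35,.25,0,0,0]);np.save('/tmp/L.npy',s.x)
print(s.x.round(4),np.array(s.fun[8:]).reshape(-1,6).round(4),DD[-1][0])
E
python3 fit.py
```

```text
[ 2.053e-01  4.281e-01 -1.080e-02  2.033e-01  1.697e-01  2.749e-01
  6.440e-02 -3.000e-04] [[ 0.0002  0.0001 -0.0001  0.      0.     -0.0003]
 [ 0.      0.      0.0001  0.     -0.     -0.0003]] [0.9243200986824094, 0.5986419745378369, -0.3085663915778878, 2.0353657522244126, -0.9992214483703762, 0.043350865519230244, -0.21108438199820964]
```

Call:
servo_tool(steps=[{"linear":[-0.004,0.007,0.003],"angular":[1,3,0]},{"linear":[-0.008,0.014,0.006],"angular":[2,6,0]},{"linear":[-0.012,0.021,0.009],"angular":[3,9,0]},{"linear":[-0.016,0.028,0.012],"angular":[4,12,0]},{"linear":[-0.02,0.035,0.015],"angular":[5,15,0]},{"linear":[-0.024,0.042,0.018],"angular":[6,18,0]},{"linear":[-0.028,0.049,0.02],"angular":[7,21,0]},{"linear":[-0.032,0.056,0.022],"angular":[8,24,0]},{"linear":[-0.036,0.063,0.024],"angular":[9,27,0]},{"linear":[-0.04,0.07,0.025],"angular":[10,30,0]}])

```text
t: 2.7
tcp_pos: [0.4471, -0.333, 0.2593]
orientation: [-0.006, 0.985, -0.172, -0.006]
wrist_force: [0.8, -0.1, -0.8]
opening: 0.0882
grasp_force: 0.0
```

```bash
python3 fit.py
```

```text
[ 2.114e-01  6.364e-01  4.280e-02  3.067e-01  2.769e-01 -7.830e-02
  2.000e-04 -6.140e-02] [[ 0.0355  0.0251  0.0172  0.      0.     -0.0614]
 [-0.0004  0.0075  0.0121  0.     -0.     -0.0614]
 [ 0.0227 -0.0009 -0.0293  0.     -0.     -0.0614]] [0.199501836635666, 0.6571432272858715, 0.635207260961327, 1.7580695705352944, -0.4850677408567571, 0.9051199108479268, -0.867422919501358]
```

```bash
cat > fit2.py <<'E'
from h import *
import json,sys
from scipy.optimize import least_squares
f='/tmp/D.json';DD=json.load(open(f))
if len(sys.argv)>1:
    p,R,o=cur();DD.append([o['qpos'].tolist(),p.tolist(),o['orientation'].tolist()]);json.dump(DD,open(f,'w'))
z=lambda a:Ro.from_euler('z',a); y=lambda a:Ro.from_euler('y',a)
def fk(q,L):
    R=z(-q[0]);p=np.array([0,0,L[0]])+R.apply([L[1],L[2],0])
    R=R*y(q[1])*z(-q[2]);p=p+R.apply([L[3],L[4],L[5]])
    R=R*y(q[3])*z(-q[4]);p=p+R.apply([L[6],L[7],L[8]])
    R=R*y(q[5])*z(-q[6]+np.pi/2);p=p+R.apply([L[9],L[10],L[11]]);return p,R
L0=np.array([.3,0,0,0,0,.4,0,0,.35,0,0,.25])
wt=np.array([.02,.1,.1,.1,.1,.02,.1,.1,.02,.3,.3,.02])
def fit():
    def res(L):
        r=list(.3*wt*(L-L0))
        for q,p,o in DD: r+=list(10*(fk(q,L)[0]-p))
        q=[1.06,.60,-.37,2.10,-.82,.07,-.20]; r+=list(1*(fk(q,L)[0]-[.43194677,-.40211961,.2193643]))
        return r
    return least_squares(res,L0)
if __name__=='__main__':
    s=fit();np.save('/tmp/L.npy',s.x);print(s.x.round(4),s.fun[12:].round(4))
E
python3 fit2.py
```

```text
[ 0.3174 -0.0283 -0.0212  0.0054 -0.0236  0.6044 -0.0053  0.0015  0.3413
 -0.0038 -0.0016  0.3315] [ 0.      0.      0.      0.0002  0.      0.     -0.     -0.     -0.
 -0.0018 -0.0006 -0.0001]
```

```bash
cat > ik.py <<'E'
from fit2 import *
L=np.load('/tmp/L.npy')
lo=np.array([-3.01,-.46,-1.47,.13,-1,.04,-2.66]);hi=np.array([3.01,2.08,1.51,2.56,4.14,2.09,2.66])
rng=np.random.default_rng(0)
def ik(p,Rt,q0s=None,n=60):
    out=[]
    for i in range(n):
        q0=rng.uniform(lo,hi) if q0s is None or i>=len(q0s) else q0s[i]
        def f(q):
            P,R=fk(q,L);return np.r_[10*(P-p),(R*Rt.inv()).as_rotvec(),1e-3*(q-(lo+hi)/2)]
        s=least_squares(f,np.clip(q0,lo+.01,hi-.01),bounds=(lo,hi))
        if np.abs(s.fun[:6]).max()<.02: out.append(s.x)
    return out
if __name__=='__main__':
    for t in(35,25,15,0):
      for back in(0,.1):
        a,G=Rtool(159.5,t);a35,_=Rtool(159.5,35)
        gp=np.array([.4929,-.3557,.111])-.034*a35+back*a35
        sol=ik(gp-.0187*a,G,n=40)
        m=sorted(sol,key=lambda q:-min((q-lo).min(),(hi-q).min()))[:3]
        print(t,back,len(sol));[print('   ',q.round(2)) for q in m]
E
python3 ik.py
```

```text
35 0 17
    [0.51 0.93 0.17 2.21 3.58 0.65 1.34]
    [0.51 0.93 0.17 2.21 3.58 0.65 1.34]
    [0.51 0.93 0.17 2.21 3.58 0.65 1.34]
35 0.1 23
    [0.59 0.74 0.09 2.33 3.57 0.56 1.42]
    [0.59 0.74 0.09 2.33 3.57 0.56 1.42]
    [0.59 0.74 0.09 2.33 3.57 0.56 1.42]
25 0 16
    [ 0.62  0.87 -0.05  2.07  3.43  0.23  1.51]
    [ 0.62  0.87 -0.05  2.07  3.43  0.23  1.51]
    [ 0.62  0.87 -0.05  2.07  3.43  0.23  1.51]
25 0.1 15
    [ 0.69  0.69 -0.12  2.18  3.39  0.15  1.57]
    [ 0.69  0.69 -0.12  2.18  3.39  0.15  1.57]
    [ 0.69  0.69 -0.12  2.18  3.39  0.15  1.57]
15 0 13
    [ 0.63  0.86 -0.09  1.94  0.12  0.09 -1.46]
    [ 0.63  0.86 -0.09  1.94  0.12  0.09 -1.46]
    [ 0.63  0.86 -0.09  1.94  0.12  0.09 -1.46]
15 0.1 18
    [ 0.68  0.69 -0.12  2.05  0.09  0.15 -1.42]
    [ 0.68  0.69 -0.12  2.05  0.09  0.15 -1.42]
    [ 0.68  0.69 -0.12  2.05  0.09  0.15 -1.42]
0 0 22
    [ 0.58  0.9  -0.05  1.7   0.07  0.54 -1.44]
    [ 0.58  0.9  -0.05  1.7   0.07  0.54 -1.44]
    [ 0.58  0.9  -0.05  1.7   0.07  0.54 -1.44]
0 0.1 19
    [ 0.57  0.74 -0.01  1.82  0.01  0.58 -1.37]
    [ 0.57  0.74 -0.01  1.82  0.01  0.58 -1.37]
    [ 0.57  0.74 -0.01  1.82  0.01  0.58 -1.37]
```

```bash
cat > sim.py <<'E'
from ik import *
def track(q,way,verbose=False):
    q=np.array(q,float)
    for p,R in way:
        for _ in range(3):
            P,Rq=fk(q,L);e=np.r_[p-P,.3*(R*Rq.inv()).as_rotvec()]
            J=np.zeros((6,7))
            for i in range(7):
                d=np.zeros(7);d[i]=1e-4;P2,R2=fk(q+d,L);J[:,i]=np.r_[P2-P,.3*(R2*Rq.inv()).as_rotvec()]/1e-4
            act=np.ones(7,bool)
            for _k in range(3):
                Ja=J[:,act];dq=np.zeros(7);dq[act]=Ja.T@np.linalg.solve(Ja@Ja.T+1e-4*np.eye(6),e)
                bad=((q+dq<lo)|(q+dq>hi))&act
                if not bad.any():break
                act&=~bad
            q=np.clip(q+np.clip(dq,-.08,.08),lo,hi)
    P,Rq=fk(q,L);return q,np.linalg.norm(p-P),np.degrees((R*Rq.inv()).magnitude())
from scipy.spatial.transform import Slerp
def seg(p0,R0,p1,R1,n):
    S=Slerp([0,1],Ro.concatenate([R0,R1]));return [(p0+(p1-p0)*t,S(t)) for t in np.linspace(0,1,n+1)[1:]]
if __name__=='__main__':
    q=np.array(DD[-1][0]);p0,R0=fk(q,L)
    a,G=Rtool(159.5,35);pre=np.array([.5215,-.3664,.0676])+.1*a;hi_=pre+[0,0,.06]
    U=Rtool(0,0,-20.5)[1]
    print('check 3->4',track(DD[1][0],seg(*fk(DD[1][0],L),np.array(DD[2][1]),Ro.from_quat(DD[2][2],scalar_first=True),10))[0].round(2),q.round(2))
    print('direct',track(q,seg(p0,R0,hi_,G,20)))
    for az in range(0,360,30):
      for T in(25,40):
        v=np.radians(T)*np.array([np.cos(np.radians(az)),np.sin(np.radians(az)),0])
        V=Ro.from_rotvec(v)*U
        w=seg(p0,R0,hi_+[-.03,0,.04],V,10)
        q1,_,_=track(q,w);w2=seg(hi_+[-.03,0,.04],V,hi_,G,12)+seg(hi_,G,pre,G,4)+seg(pre,G,pre-.1*a,G,8)
        q2,e,r=track(q1,w2)
        if e<.01 and r<4:print(az,T,q1.round(2),q2.round(2),round(e,4),round(r,1))
E
python3 sim.py
```

```text
check 3->4 [ 0.24  0.64  0.55  1.75 -0.42  0.89 -0.93] [ 0.2   0.66  0.64  1.76 -0.49  0.91 -0.87]
direct (array([ 0.81297998,  0.56668931, -0.20680848,  2.08974256, -0.96388651,
        0.10222996, -0.30507702]), np.float64(0.023475298929172068), np.float64(8.561195899790073))
```

```bash
cat > plan.py <<'E'
from sim import *
q=np.array(DD[-1][0]);a,G=Rtool(159.5,35);pre=np.array([.5215,-.3664,.0676])+.1*a;hi_=pre+[0,0,.08]
best=[]
for g in ik(hi_,G,n=60):
    n=int(np.ceil(np.abs(g-q).max()/.12));path=[fk(q+(g-q)*t,L) for t in np.linspace(0,1,n+1)[1:]]
    q1,e1,r1=track(q,path)
    q2,e,r=track(q1,seg(hi_,G,pre,G,5)+seg(pre,G,pre-.1*a,G,8))
    zs=min(p[2] for p,_ in path)
    if e<.01 and r<3:best.append((n,zs,g,q1,q2,e,r))
best.sort(key=lambda b:b[0])
for b in best[:6]:print(b[0],round(b[1],3),*[x.round(2) for x in b[2:5]],b[5:])
if best:
    b=best[0];n=b[0]
    for t in np.linspace(0,1,7):
        p,R=fk(q+(b[2]-q)*t,L);print(p.round(3),R.as_matrix()[:,2].round(2),R.as_matrix()[:,0].round(2))
E
python3 plan.py
```

```text
34 0.23 [ 0.72  0.56 -0.11  2.25  3.55  0.27  1.43] [ 0.71  0.56 -0.09  2.25  3.58  0.28  1.41] [0.59 0.91 0.03 2.21 3.44 0.6  1.51] (np.float64(3.5176931035970675e-09), np.float64(1.2906804471283908e-06))
34 0.23 [ 0.72  0.56 -0.11  2.25  3.55  0.27  1.43] [ 0.71  0.56 -0.09  2.25  3.58  0.28  1.41] [0.59 0.91 0.03 2.21 3.44 0.6  1.51] (np.float64(3.5179709489236088e-09), np.float64(1.290789062304148e-06))
34 0.23 [ 0.72  0.56 -0.11  2.25  3.55  0.27  1.43] [ 0.71  0.56 -0.09  2.25  3.58  0.28  1.41] [0.59 0.91 0.03 2.21 3.44 0.6  1.51] (np.float64(3.5177357381930007e-09), np.float64(1.290697137216722e-06))
34 0.23 [ 0.72  0.56 -0.11  2.25  3.55  0.27  1.43] [ 0.71  0.56 -0.09  2.25  3.58  0.28  1.41] [0.59 0.91 0.03 2.21 3.44 0.6  1.51] (np.float64(3.5176954310410797e-09), np.float64(1.2906815006948093e-06))
34 0.23 [ 0.72  0.56 -0.11  2.25  3.55  0.27  1.43] [ 0.71  0.56 -0.09  2.25  3.58  0.28  1.41] [0.59 0.91 0.03 2.21 3.44 0.6  1.51] (np.float64(3.5177174796809693e-09), np.float64(1.2906901560506403e-06))
34 0.23 [ 0.72  0.56 -0.11  2.25  3.55  0.27  1.43] [ 0.71  0.56 -0.09  2.25  3.58  0.28  1.41] [0.59 0.91 0.03 2.21 3.44 0.6  1.51] (np.float64(3.5180284992535415e-09), np.float64(1.2908113953502017e-06))
[ 0.447 -0.333  0.259] [-0.01  0.01 -1.  ] [ 0.94 -0.34 -0.01]
[ 0.32  -0.43   0.265] [-0.32 -0.27 -0.91] [ 0.81  0.42 -0.41]
[ 0.292 -0.529  0.3  ] [-0.33 -0.59 -0.74] [-0.03  0.79 -0.61]
[ 0.35  -0.579  0.318] [-0.09 -0.77 -0.63] [-0.86  0.38 -0.34]
[ 0.434 -0.551  0.303] [ 0.25 -0.73 -0.63] [-0.87 -0.46  0.18]
[ 0.483 -0.458  0.267] [ 0.49 -0.5  -0.72] [-0.04 -0.83  0.55]
[ 0.468 -0.346  0.23 ] [ 0.54 -0.2  -0.82] [ 0.77 -0.29  0.57]
```

```bash
cat > plan2.py <<'E'
from sim import *
q=np.array(DD[-1][0]);a,G=Rtool(159.5,35);pre=np.array([.5215,-.3664,.0676])+.1*a;hi_=pre+[0,0,.08]
H=G*Ro.from_euler('z',np.pi)
def uniq(s):
    o=[]
    for x in s:
        if not any(np.abs(x-y).max()<.15 for y in o):o.append(x)
    return o
for nm,R in(('x=s',G),('x=-s',H)):
  for g in uniq(ik(hi_,R,n=40)):
    n=int(np.ceil(np.abs(g-q).max()/.12));path=[fk(q+(g-q)*t,L) for t in np.linspace(0,1,n+1)[1:]]
    q1,e1,r1=track(q,path);q2,e,r=track(q1,seg(hi_,R,pre,R,5)+seg(pre,R,pre-.1*a,R,8))
    print(nm,n,round(min(p[2] for p,_ in path),3),g.round(2),q1.round(2),q2.round(2),round(e,4),round(r,2))
for az in(38.5,218.5):
  for g in uniq(ik(np.array([.494,.2395,.12]),Rtool(0,0,az)[1],n=40)):print('blue place',az,g.round(2))
E
python3 plan2.py
```

```text
x=s 34 0.23 [ 0.72  0.56 -0.11  2.25  3.55  0.27  1.43] [ 0.71  0.56 -0.09  2.25  3.58  0.28  1.41] [0.59 0.91 0.03 2.21 3.44 0.6  1.51] 0.0 0.0
x=-s 23 0.179 [ 1.18  0.67 -0.82  2.25  2.21  0.4  -0.3 ] [ 1.1   0.62 -0.7   2.29  2.24  0.39 -0.64] [ 1.05  1.02 -0.74  2.2   2.54  0.67 -0.51] 0.0 0.0
blue place 38.5 [-0.45  0.76 -0.13  1.9   0.2   0.49 -1.62]
blue place 218.5 [-0.02  0.91 -0.92  1.9   0.98  0.86  0.78]
```

```bash
cat > rows.py <<'E'
from sim import *
def table(path,start):
    "rows of (linear, angular) per call of 10"
    for k in range(0,len(path),10):
        p0,R0=start if k==0 else path[k-1]
        print('call',k//10)
        for p,R in path[k:k+10]:
            print((p-p0).round(3).tolist(),(R*R0.inv()).as_rotvec(degrees=True).round(0).tolist(),'| z',round(p[2],3))
E
cat > p3.py <<'E'
from rows import *
q=np.array(DD[-1][0]);a,G=Rtool(159.5,35);pre=np.array([.5215,-.3664,.0676])+.1*a;hi_=pre+[0,0,.08]
H=G*Ro.from_euler('z',np.pi)
g=sorted(ik(hi_,H,n=15),key=lambda x:np.abs(x-q).max())[0]
n=29
path=[]
for t in np.linspace(0,1,n+1)[1:]:
    p,R=fk(q+(g-q)*t,L);p=p+[0,0,.05*np.sin(np.pi*t)];path.append((p,R))
path.append(path[-1])
q1,e,r=track(q,path);print(g.round(2),q1.round(2),e,r)
table(path,cur()[:2]);np.save('/tmp/g.npy',g)
for p,R in path[::4]:print(p.round(3),R.as_matrix()[:,2].round(2))
E
python3 p3.py
```

```text
[ 1.18  0.67 -0.82  2.25  2.21  0.4  -0.3 ] [ 1.15  0.65 -0.77  2.25  2.28  0.37 -0.38] 8.634668573423233e-10 3.305215476107663e-07
call 0
[-0.023, -0.007, -0.005] [-1.0, 3.0, 5.0] | z 0.255
[-0.045, -0.014, -0.008] [-1.0, 6.0, 9.0] | z 0.251
[-0.065, -0.021, -0.01] [-1.0, 9.0, 14.0] | z 0.249
[-0.083, -0.029, -0.011] [-2.0, 12.0, 20.0] | z 0.248
[-0.099, -0.038, -0.012] [-2.0, 14.0, 25.0] | z 0.247
[-0.113, -0.047, -0.012] [-2.0, 16.0, 31.0] | z 0.247
[-0.125, -0.055, -0.013] [-3.0, 18.0, 36.0] | z 0.247
[-0.134, -0.064, -0.013] [-3.0, 20.0, 42.0] | z 0.247
[-0.142, -0.073, -0.013] [-3.0, 21.0, 48.0] | z 0.246
[-0.146, -0.082, -0.014] [-4.0, 22.0, 54.0] | z 0.245
call 1
[-0.003, -0.008, -0.001] [0.0, 1.0, 6.0] | z 0.244
[-0.003, -0.016, -0.003] [0.0, 2.0, 12.0] | z 0.242
[-0.001, -0.022, -0.005] [1.0, 3.0, 19.0] | z 0.24
[0.003, -0.028, -0.007] [1.0, 3.0, 25.0] | z 0.238
[0.008, -0.033, -0.01] [1.0, 3.0, 32.0] | z 0.235
[0.016, -0.036, -0.013] [1.0, 4.0, 38.0] | z 0.232
[0.025, -0.038, -0.016] [1.0, 4.0, 45.0] | z 0.229
[0.035, -0.038, -0.019] [1.0, 3.0, 51.0] | z 0.226
[0.046, -0.0
[... 249 characters left out ...]
6
[0.053, 0.03, -0.005] [-2.0, -3.0, 27.0] | z 0.216
[0.066, 0.041, -0.004] [-2.0, -4.0, 33.0] | z 0.217
[0.078, 0.055, -0.002] [-3.0, -6.0, 40.0] | z 0.219
[0.089, 0.069, 0.001] [-5.0, -7.0, 47.0] | z 0.221
[0.1, 0.085, 0.004] [-6.0, -8.0, 54.0] | z 0.225
[0.108, 0.102, 0.009] [-8.0, -9.0, 60.0] | z 0.23
[0.108, 0.102, 0.009] [-8.0, -9.0, 60.0] | z 0.23
[ 0.424 -0.34   0.255] [-0.07  0.   -1.  ]
[ 0.348 -0.371  0.247] [-0.24 -0.08 -0.97]
[ 0.306 -0.406  0.246] [-0.31 -0.19 -0.93]
[ 0.3   -0.437  0.24 ] [-0.27 -0.3  -0.91]
[ 0.325 -0.453  0.229] [-0.12 -0.38 -0.91]
[ 0.372 -0.443  0.219] [ 0.09 -0.4  -0.91]
[ 0.425 -0.407  0.217] [ 0.32 -0.33 -0.89]
[ 0.468 -0.346  0.23 ] [ 0.54 -0.2  -0.82]
```

Call:
servo_tool(steps=[{"linear":[-0.023,-0.007,-0.005],"angular":[-1,3,5]},{"linear":[-0.045,-0.014,-0.008],"angular":[-1,6,9]},{"linear":[-0.065,-0.021,-0.01],"angular":[-1,9,14]},{"linear":[-0.083,-0.029,-0.011],"angular":[-2,12,20]},{"linear":[-0.099,-0.038,-0.012],"angular":[-2,14,25]},{"linear":[-0.113,-0.047,-0.012],"angular":[-2,16,31]},{"linear":[-0.125,-0.055,-0.013],"angular":[-3,18,36]},{"linear":[-0.134,-0.064,-0.013],"angular":[-3,20,42]},{"linear":[-0.142,-0.073,-0.013],"angular":[-3,21,48]},{"linear":[-0.146,-0.082,-0.014],"angular":[-4,22,54]}])

```text
t: 3.53
tcp_pos: [0.3007, -0.4162, 0.2449]
orientation: [0.061, 0.936, 0.295, -0.182]
wrist_force: [-0.6, -1.0, 0.1]
opening: 0.0881
grasp_force: 0.0
```

Call:
servo_tool(steps=[{"linear":[-0.003,-0.008,-0.001],"angular":[0,1,6]},{"linear":[-0.003,-0.016,-0.003],"angular":[0,2,12]},{"linear":[-0.001,-0.022,-0.005],"angular":[1,3,19]},{"linear":[0.003,-0.028,-0.007],"angular":[1,3,25]},{"linear":[0.008,-0.033,-0.01],"angular":[1,3,32]},{"linear":[0.016,-0.036,-0.013],"angular":[1,4,38]},{"linear":[0.025,-0.038,-0.016],"angular":[1,4,45]},{"linear":[0.035,-0.038,-0.019],"angular":[1,3,51]},{"linear":[0.046,-0.036,-0.022],"angular":[0,3,58]},{"linear":[0.059,-0.033,-0.025],"angular":[0,3,64]}])

```text
t: 4.37
tcp_pos: [0.3595, -0.4479, 0.2197]
orientation: [0.141, 0.633, 0.748, -0.145]
wrist_force: [-0.1, -1.2, -0.6]
opening: 0.088
grasp_force: 0.0
```

Call:
servo_tool(steps=[{"linear":[0.013,0.005,-0.002],"angular":[0,-1,7]},{"linear":[0.026,0.011,-0.004],"angular":[-1,-1,13]},{"linear":[0.04,0.02,-0.005],"angular":[-1,-2,20]},{"linear":[0.053,0.03,-0.005],"angular":[-2,-3,27]},{"linear":[0.066,0.041,-0.004],"angular":[-2,-4,33]},{"linear":[0.078,0.055,-0.002],"angular":[-3,-6,40]},{"linear":[0.089,0.069,0.001],"angular":[-5,-7,47]},{"linear":[0.1,0.085,0.004],"angular":[-6,-8,54]},{"linear":[0.108,0.102,0.009],"angular":[-8,-9,60]},{"linear":[0.108,0.102,0.009],"angular":[-8,-9,60]}])

```text
t: 5.2
tcp_pos: [0.4693, -0.346, 0.2293]
orientation: [0.235, 0.326, 0.912, -0.084]
wrist_force: [-1.2, -0.7, -1.2]
opening: 0.0884
grasp_force: 0.0
```

```bash
sed -i 's/^a,G=.*/a,G=Rtool(159.5,35);G=G*Ro.from_euler("z",np.pi)/' st.py; echo "cv2.imwrite('pics/w2.png',d['image'][:,:,::-1])" >> st.py; python3 st.py; python3 fit2.py 1
```

```text
[ 0.47530068 -0.33635652  0.23073709] 5.25 [ 0.666  0.537 -0.253  2.197  1.958  0.224 -0.527] [-3.47615334 -4.9278822  17.39302737] [ 0.04619932 -0.03004348 -0.16313709]
[256 133  34  86 879] [ 0.4990407  -0.35688277  0.11433478] [ 0.36470667 -0.45071736 -0.00121529] [ 0.67386683 -0.26197013  0.32215123]
[ 3.469e-01 -1.000e-04 -1.880e-02  1.000e-04 -2.690e-02  5.636e-01
 -0.000e+00 -3.000e-04  3.448e-01 -1.000e-04 -0.000e+00  3.261e-01] [ 0.0001  0.      0.      0.0002  0.     -0.     -0.     -0.     -0.
 -0.     -0.      0.0001 -0.0024 -0.0008 -0.0004]
```

View pics/w2.png

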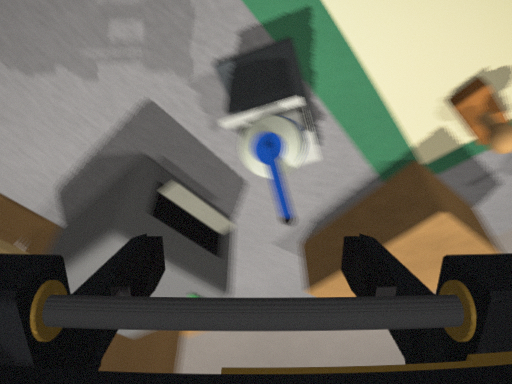

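Wrist view: blue cap (270,147), spout end (288,218), cradle behind; the arm is now on the good wrist branch, with 17° of turn left.

Call:
servo_tool(steps=[{"linear":[-0.001,-0.001,-0.01],"angular":[-0.5,-0.7,2.5]},{"linear":[-0.002,-0.003,-0.02],"angular":[-1,-1.4,5]},{"linear":[-0.003,-0.004,-0.03],"angular":[-1.5,-2.1,7.5]},{"linear":[-0.004,-0.005,-0.04],"angular":[-2,-2.8,10]},{"linear":[-0.005,-0.006,-0.05],"angular":[-2.5,-3.5,12.5]},{"linear":[-0.006,-0.008,-0.06],"angular":[-3,-4.2,15]},{"linear":[-0.007,-0.009,-0.07],"angular":[-3.5,-4.9,17.4]},{"linear":[-0.007,-0.01,-0.08],"angular":[-3.5,-4.9,17.4]},{"linear":[-0.007,-0.01,-0.08],"angular":[-3.5,-4.9,17.4]},{"linear":[-0.007,-0.01,-0.08],"angular":[-3.5,-4.9,17.4]}])

```text
t: 6.08
tcp_pos: [0.4604, -0.3569, 0.148]
orientation: [0.291, 0.184, 0.937, -0.06]
wrist_force: [0.6, -0.1, 0.4]
opening: 0.0882
grasp_force: 0.0
```

```bash
sed -i 's/w2.png/w3.png/' st.py; python3 st.py
```

```text
[ 0.46110577 -0.35674869  0.14878503] 6.1333 [ 1.07   0.813 -0.667  2.311  2.583  0.557 -0.659] [ 0.21898207 -0.44483219  1.74358852] [ 0.06039423 -0.00965131 -0.08118503]
[ 256  203   40   95 2029] [ 0.49802477 -0.36030531  0.11424025] [ 0.32770741 -0.37527564  0.10034659] [ 0.53537656 -0.30347473  0.22708331]
```

View pics/w3.png

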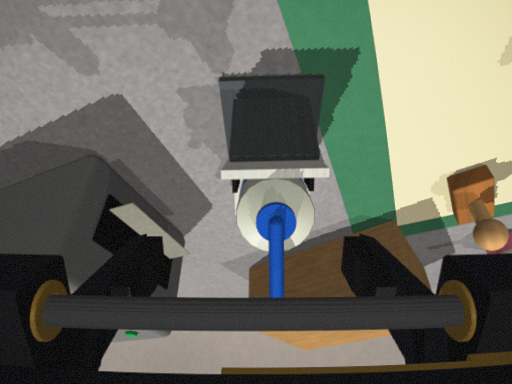

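View: cap (276,221), spout runs straight down the image, back-plate edge level (y≈172) – orientation is right; offset to be measured in the tool frame.

```bash
cat > cap.py <<'E'
from h import *
import sys
d=load('wrist');p,R,o=cur()
hsv=cv2.cvtColor(d['image'],cv2.COLOR_RGB2HSV)
m=((hsv[...,0]>102)&(hsv[...,0]<125)&(hsv[...,1]>140)&(hsv[...,2]>40))
for r0,r1 in((208,222),(214,232),(250,262),(280,292)):
    v,u=np.where(m);k=(v>=r0)&(v<r1)&(u>250)&(u<300);P=pts(d,np.c_[u[k],v[k]]);T=R.inv().apply(P-p)
    print(r0,'px',u[k].min(),u[k].max(),np.median(P,0).round(4),'tool',np.median(T,0).round(4),T.min(0).round(4),T.max(0).round(4))
v,u=np.mgrid[172:250,236:316];P=pts(d,np.c_[u.ravel(),v.ravel()]);T=R.inv().apply(P-p)
h=hsv[172:250,236:316].reshape(-1,3);w=(h[:,1]<50)&(h[:,2]>110)
k=w&(v.ravel()>185);print('white tool',np.percentile(T[k],[2,50,98],axis=0).round(4))
vv=v.ravel()
k=w&(vv>=200)&(vv<215);print('row', np.percentile(T[k],[2,98],axis=0).round(4),u.ravel()[k].min(),u.ravel()[k].max())
T=np.linalg.inv(d['world_to_cam']);print('cam in tool',R.inv().apply(T[:3,3]-p))
E
python3 cap.py
```

```text
208 px 257 295 [ 0.4894 -0.3548  0.1061] tool [0.0027 0.0126 0.05  ] [-0.0019 -0.0017 -0.1461] [0.0736 0.025  0.0521]
214 px 256 295 [ 0.4926 -0.3557  0.1095] tool [-0.0018  0.0125  0.0495] [-0.0087 -0.0017 -0.1461] [0.0736 0.0251 0.0521]
250 px 269 283 [ 0.5074 -0.3614  0.1249] tool [-0.0231  0.0129  0.045 ] [-0.0284  0.0085  0.0427] [-0.0187  0.0179  0.0481]
280 px 269 283 [ 0.524  -0.3675  0.1377] tool [-0.0452  0.0134  0.0446] [-0.0501  0.0088  0.0427] [-0.0399  0.0183  0.0475]
white tool [[-1.218e-01 -2.140e-02  5.430e-02]
 [-1.000e-04  8.600e-03  5.940e-02]
 [ 1.860e-02  7.230e-02  2.652e-01]]
row [[-0.0447 -0.0132  0.0539]
 [ 0.011   0.0686  0.2111]] 236 315
cam in tool [ 0.07361042 -0.00168533 -0.1460908 ]
```

```bash
python3 - <<'E'
from h import *
p,R,o=cur();M=R.as_matrix()
print(M.round(3),'lat',R.apply([-.004,.0125,0]).round(4),'full',R.apply([-.004,.0125,.099]).round(4))
E
```

```text
[[-0.763  0.379  0.524]
 [ 0.308  0.926 -0.22 ]
 [-0.569 -0.006 -0.822]] lat [0.0078 0.0103 0.0022] full [ 0.0597 -0.0115 -0.0792]
```

Call:
servo_tool(steps=[{"linear":[0.004,0.005,0.001],"angular":[0,0,0]},{"linear":[0.008,0.01,0.002],"angular":[0,0,0]},{"linear":[0.008,0.01,0.002],"angular":[0,0,0]},{"linear":[0.013,0.008,-0.006],"angular":[0,0,0]},{"linear":[0.018,0.006,-0.014],"angular":[0,0,0]},{"linear":[0.023,0.004,-0.022],"angular":[0,0,0]},{"linear":[0.029,0.001,-0.03],"angular":[0,0,0]},{"linear":[0.034,-0.001,-0.038],"angular":[0,0,0]},{"linear":[0.039,-0.003,-0.047],"angular":[0,0,0]},{"linear":[0.044,-0.005,-0.055],"angular":[0,0,0]}])

```text
t: 6.97
tcp_pos: [0.5057, -0.3617, 0.0924]
orientation: [0.292, 0.183, 0.937, -0.06]
wrist_force: [0.1, 0.0, -0.7]
opening: 0.0884
grasp_force: 0.0
```

Call:
servo_tool(steps=[{"linear":[0.003,-0.001,-0.005],"angular":[0,0,0]},{"linear":[0.006,-0.002,-0.009],"angular":[0,0,0]},{"linear":[0.009,-0.004,-0.014],"angular":[0,0,0]},{"linear":[0.012,-0.005,-0.019],"angular":[0,0,0]},{"linear":[0.015,-0.006,-0.024],"angular":[0,0,0]},{"linear":[0.015,-0.006,-0.024],"angular":[0,0,0]},{"linear":[0.015,-0.006,-0.024],"angular":[0,0,0]},{"linear":[0.015,-0.006,-0.024],"angular":[0,0,0]},{"linear":[0.015,-0.006,-0.024],"angular":[0,0,0]},{"linear":[0.015,-0.006,-0.024],"angular":[0,0,0]}])

```text
t: 7.8
tcp_pos: [0.5203, -0.3674, 0.0702]
orientation: [0.292, 0.183, 0.937, -0.06]
wrist_force: [-0.2, -0.8, -0.4]
opening: 0.0882
grasp_force: 0.0
```

```bash
python3 - <<'E'
from h import *
d=grab('wrist');p,R,o=cur();print(p,o['wrist_force'],o['opening'],o['qpos'].round(2),R.as_matrix()[:,2])
s=grab('side')
w=np.vstack([d['image'][100:384,:],]);c=cv2.resize(s['image'][120:220,265:365],(284,284))
cv2.imwrite('pics/w4.png',np.hstack([w,c])[:,:,::-1])
E
```

```text
[ 0.52030501 -0.36744195  0.07014015] [ 0.75600714 -0.13687881 -0.45022712] 0.08841792598860987 [ 0.98  1.   -0.63  2.18  2.61  0.64 -0.64] [ 0.52579037 -0.21976925 -0.82173351]
```

View pics/w4.png

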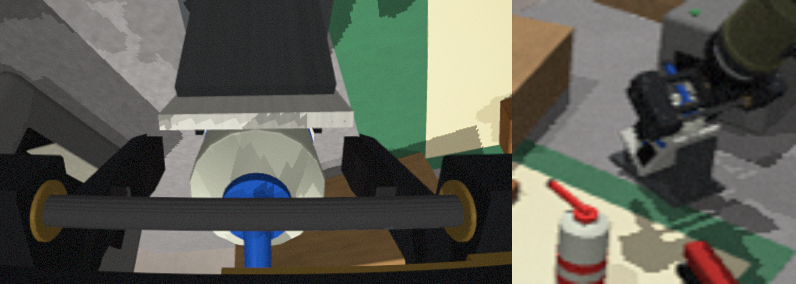

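The bottle (x 190–325) sits centred between the fingers (163–343), spout between them, no contact. Closing.

Call:
servo_tool(steps=[{"linear":[0,0,0],"angular":[0,0,0]},{"linear":[0,0,0],"angular":[0,0,0]},{"linear":[0,0,0],"angular":[0,0,0]},{"linear":[0,0,0],"angular":[0,0,0]},{"linear":[0,0,0],"angular":[0,0,0]},{"linear":[0,0,0],"angular":[0,0,0]},{"linear":[0,0,0],"angular":[0,0,0]},{"linear":[0,0,0],"angular":[0,0,0]},{"linear":[0,0,0],"angular":[0,0,0]},{"linear":[0,0,0],"angular":[0,0,0]}], jaw=-1)

```text
t: 8.73
tcp_pos: [0.5208, -0.3668, 0.07]
orientation: [0.293, 0.182, 0.937, -0.06]
wrist_force: [1.4, 2.7, 0.7]
opening: 0.0538
grasp_force: 29.9
```

Call:
servo_tool(steps=[{"linear":[-0.002,0.001,0.003],"angular":[0,0,0]},{"linear":[-0.004,0.002,0.007],"angular":[0,0,0]},{"linear":[-0.008,0.003,0.012],"angular":[0,0,0]},{"linear":[-0.012,0.005,0.018],"angular":[0,0,0]},{"linear":[-0.016,0.007,0.025],"angular":[0,0,0]},{"linear":[-0.021,0.009,0.033],"angular":[0,0,0]},{"linear":[-0.026,0.011,0.041],"angular":[0,0,0]},{"linear":[-0.032,0.013,0.05],"angular":[0,0,0]},{"linear":[-0.038,0.016,0.06],"angular":[0,0,0]},{"linear":[-0.044,0.018,0.069],"angular":[0,0,0]}])

```text
t: 9.57
tcp_pos: [0.4751, -0.3487, 0.1397]
orientation: [0.292, 0.183, 0.937, -0.06]
wrist_force: [0.7, 1.1, -2.9]
opening: 0.0532
grasp_force: 29.9
```

```bash
python3 fit2.py 1; cat > p4.py <<'E'
from rows import *
p,R,o=cur();q=o['qpos'];print(p,o['wrist_force'],o['opening'],q.round(2))
tgt=np.array([.494,.2395,.20]);U=Rtool(0,0,218.5)[1]
sols=sorted(ik(tgt,U,n=30),key=lambda x:np.abs(x-q).max())
for g in sols[:1]:
    n=30;path=[]
    for t in np.linspace(0,1,n+1)[1:]:
        t=t*t*(3-2*t)
        P,RR=fk(q+(g-q)*t,L);path.append((P,RR))
    print(g.round(2));q1,e,r=track(q,path);print(q1.round(2),e,r)
    for P,RR in path[::3]:print(P.round(3),RR.as_matrix()[:,2].round(2))
print((U*R.inv()).as_rotvec(degrees=True))
pm=p+np.array([0,0,.08])
w=seg(p,R,pm,R,5)+seg(pm,R,tgt+[0,0,.03],U,25)
print('cart',track(q,w))
E
python3 p4.py
```

```text
[ 3.469e-01 -1.000e-04 -1.880e-02  0.000e+00 -2.690e-02  5.635e-01
 -0.000e+00 -3.000e-04  3.448e-01 -0.000e+00 -0.000e+00  3.261e-01] [ 0.0001  0.0001  0.      0.0002  0.      0.      0.     -0.     -0.
 -0.0001 -0.     -0.      0.0001  0.      0.     -0.0024 -0.0008 -0.0003]
[ 0.47505644 -0.34871883  0.13972759] [ 0.72083555  1.09073971 -2.94871273] 0.05321716288026292 [ 1.03  0.84 -0.66  2.3   2.57  0.58 -0.67]
[ 0.03  0.83 -1.02  1.82  0.84  1.    0.89]
[-0.11  0.73 -0.73  1.82  0.63  0.84  1.09] 1.402266586904324e-10 4.407335613996195e-08
[ 0.477 -0.348  0.14 ] [ 0.52 -0.22 -0.82]
[ 0.497 -0.338  0.143] [ 0.52 -0.23 -0.82]
[ 0.534 -0.312  0.15 ] [ 0.52 -0.24 -0.82]
[ 0.575 -0.264  0.157] [ 0.5  -0.25 -0.83]
[ 0.608 -0.192  0.163] [ 0.46 -0.24 -0.86]
[ 0.621 -0.099  0.167] [ 0.39 -0.2  -0.9 ]
[0.609 0.005 0.171] [ 0.3  -0.15 -0.94]
[0.575 0.105 0.179] [ 0.19 -0.09 -0.98]
[0.533 0.183 0.189] [ 0.09 -0.03 -1.  ]
[0.501 0.23  0.198] [ 0.02 -0.01 -1.  ]
[-4.81936631 35.96409982 58.6337515 ]
cart (array([-0.07929242,  0.69750103, -0.78360055,  1.78948084,  0.60940191,
        0.91418647,  1.10844148]), np.float64(3.688191241874394e-09), np.float64(1.0847419509082998e-06))
```

Call:
servo_tool(steps=[{"linear":[0,0,0.02],"angular":[0,0,0]},{"linear":[0,0,0.04],"angular":[0,0,0]},{"linear":[0,0.006,0.06],"angular":[0,0,0]},{"linear":[0,0.016,0.075],"angular":[-0.1,0.7,1.2]},{"linear":[0.001,0.032,0.08],"angular":[-0.2,1.5,2.4]},{"linear":[0.002,0.052,0.08],"angular":[-0.4,3,4.9]},{"linear":[0.003,0.076,0.08],"angular":[-0.6,4.5,7.3]},{"linear":[0.004,0.1,0.08],"angular":[-0.8,6,9.8]},{"linear":[0.005,0.124,0.08],"angular":[-1,7.5,12.2]},{"linear":[0.006,0.148,0.08],"angular":[-1.2,9,14.7]}])

```text
t: 10.4
tcp_pos: [0.4805, -0.1998, 0.219]
orientation: [0.224, 0.052, 0.972, -0.046]
wrist_force: [-0.1, 0.1, -2.8]
opening: 0.0533
grasp_force: 29.9
```

Call:
servo_tool(steps=[{"linear":[0.001,0.024,0],"angular":[-0.2,1.5,2.4]},{"linear":[0.002,0.049,0],"angular":[-0.4,3,4.9]},{"linear":[0.003,0.073,0],"angular":[-0.6,4.5,7.3]},{"linear":[0.004,0.098,0],"angular":[-0.8,6,9.8]},{"linear":[0.004,0.122,0],"angular":[-1,7.5,12.2]},{"linear":[0.005,0.146,0],"angular":[-1.2,9,14.7]},{"linear":[0.006,0.171,0],"angular":[-1.4,10.5,17.1]},{"linear":[0.006,0.195,0],"angular":[-1.6,12,19.5]},{"linear":[0.007,0.22,0],"angular":[-1.8,13.5,22]},{"linear":[0.008,0.244,0],"angular":[-2,15,24.4]}])

```text
t: 11.23
tcp_pos: [0.492, -0.0069, 0.219]
orientation: [0.107, -0.152, 0.982, -0.026]
wrist_force: [3.7, -1.9, -4.7]
opening: 0.0533
grasp_force: 29.9
```

Call:
servo_tool(steps=[{"linear":[0.001,0.024,0],"angular":[-0.2,1.5,2.4]},{"linear":[0.002,0.049,0],"angular":[-0.4,3,4.9]},{"linear":[0.003,0.073,0],"angular":[-0.6,4.5,7.3]},{"linear":[0.004,0.098,0],"angular":[-0.8,6,9.8]},{"linear":[0.004,0.122,0],"angular":[-1,7.5,12.2]},{"linear":[0.005,0.146,-0.01],"angular":[-1.2,9,14.7]},{"linear":[0.005,0.166,-0.02],"angular":[-1.4,10.5,17.1]},{"linear":[0.005,0.182,-0.03],"angular":[-1.6,12,19.5]},{"linear":[0.005,0.194,-0.04],"angular":[-1.6,12,19.5]},{"linear":[0.005,0.196,-0.045],"angular":[-1.6,12,19.5]}])

```text
t: 12.07
tcp_pos: [0.4993, 0.1936, 0.1735]
orientation: [0.008, -0.321, 0.947, -0.002]
wrist_force: [-0.3, 1.1, -1.1]
opening: 0.0533
grasp_force: 29.9
```

```bash
cat > chk.py <<'E'
from h import *
import sys
U=Rtool(0,0,218.5)[1]
p,R,o=cur();print(p,o['t'],o['wrist_force'].round(1),o['opening'],'rot to U',(U*R.inv()).as_rotvec(degrees=True).round(1))
t=grab('top');s=grab('side')
a=cv2.resize(t['image'][150:250,110:310],(800,400),interpolation=2);b=cv2.resize(s['image'][170:310,130:330],(286,200));c=cv2.resize(grab('wrist')['image'],(267,200))
o2=np.zeros((600,800,3),np.uint8);o2[:400]=a;o2[400:,:286]=b;o2[400:,300:567]=c
cv2.imwrite(sys.argv[1],o2[:,:,::-1])
E
python3 chk.py pics/c5.png
```

```text
[0.49930975 0.19362907 0.17348894] 12.0667 [-0.3  1.1 -1.1] 0.053338553116537096 rot to U [-0.1  1.   1. ]
```

View pics/c5.png

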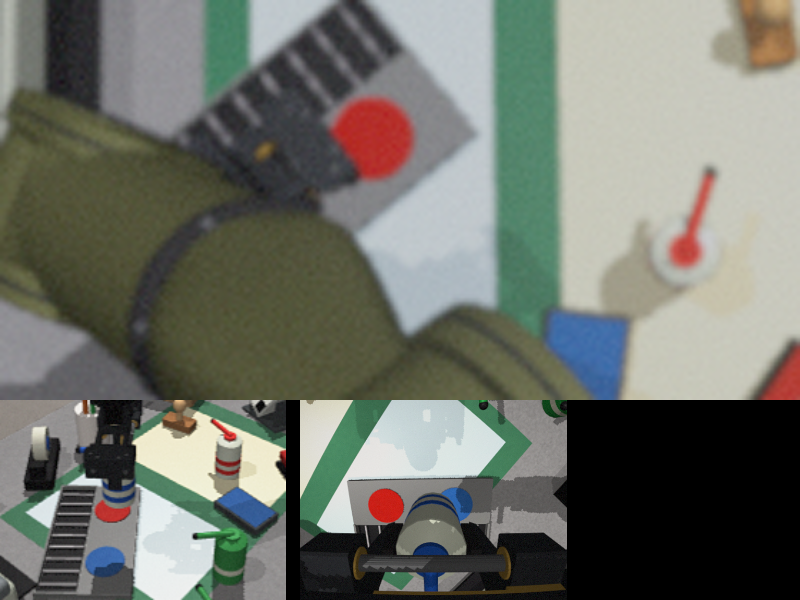

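The wrist view shows the bottle held between the fingers, blue pad beside; the red bottle is undisturbed at (685,250) in the crop. Checking bottle tilt in the hand from depth.

```bash
cat > hand.py <<'E'
from h import *
d=load('wrist');p,R,o=cur()
v,u=np.mgrid[120:384,150:330];P=pts(d,np.c_[u.ravel(),v.ravel()]);T=R.inv().apply(P-p)
hsv=cv2.cvtColor(d['image'],cv2.COLOR_RGB2HSV)[120:384,150:330].reshape(-1,3)
k=(np.abs(T[:,1])<.03)&(T[:,2]>-.07)&(T[:,2]<.07)&(np.abs(T[:,0])<.08)
for z in np.arange(-.06,.07,.008):
    j=k&(np.abs(T[:,2]-z)<.004)
    if j.sum()>15:
        A=T[j];m=np.abs(A[:,1])<.02
        # circle fit
        xy=A[:,:2];sol=np.linalg.lstsq(np.c_[2*xy,np.ones(len(xy))],(xy**2).sum(1),rcond=None)[0]
        print(round(z,3),j.sum(),'xmax',np.percentile(A[:,0],97).round(4),'y',np.percentile(A[:,1],[2,98]).round(4),'circ',sol[:2].round(4),np.sqrt(sol[2]+sol[:2]@sol[:2]).round(4), hsv[j].mean(0).round())
E
python3 hand.py
```

```text
-0.052 1407 xmax 0.0141 y [-0.008   0.0081] circ [-0.0005  0.0001] 0.0113 [110. 210.  99.]
-0.044 3396 xmax 0.0201 y [-0.0286  0.0266] circ [ 0.0019 -0.0019] 0.0167 [ 62.  86. 106.]
-0.036 5264 xmax 0.0281 y [-0.0275  0.0254] circ [ 0.003  -0.0003] 0.0231 [ 36.  31. 119.]
-0.028 1127 xmax 0.0293 y [-0.0289  0.0291] circ [-0.0001 -0.0002] 0.029 [47. 49. 66.]
-0.02 884 xmax 0.0293 y [-0.029   0.0291] circ [-0.0004 -0.0002] 0.0293 [44. 46. 68.]
-0.012 694 xmax 0.0292 y [-0.0293  0.029 ] circ [-0.0008 -0.0002] 0.0296 [45. 43. 71.]
-0.004 619 xmax 0.0292 y [-0.0292  0.0291] circ [-0.0008 -0.0001] 0.0296 [54. 43. 72.]
0.004 579 xmax 0.0297 y [-0.0249  0.0254] circ [0.0017 0.0003] 0.0278 [108. 184.  80.]
0.012 384 xmax 0.0298 y [-0.0218  0.0245] circ [0.0023 0.0006] 0.0274 [75. 76. 78.]
0.02 305 xmax 0.0298 y [-0.0205  0.0236] circ [0.0022 0.0008] 0.0275 [46. 33. 80.]
0.028 263 xmax 0.0297 y [-0.02    0.0248] circ [0.0023 0.001 ] 0.0273 [110. 180.  72.]
0.036 150 xmax 0.0296 y [-0.0197  0.0232] circ [0.0019 0.0011] 0.0275 [90. 63. 78.]
0.044 158 xmax 0.0292 y [-0.0187  0.0232] circ [0.0021 0.0014] 0.0269 [ 52.  35. 101.]
```

```bash
cat > pads.py <<'E'
from h import *
def pad(d,c,near):
    hsv=cv2.cvtColor(d['image'],cv2.COLOR_RGB2HSV);H=hsv[...,0]
    m=((H<6)|(H>175)) if c=='red' else (H>102)&(H<125)
    m=(m&(hsv[...,1]>120)&(hsv[...,2]>60)).astype(np.uint8)
    cs,_=cv2.findContours(m,cv2.RETR_EXTERNAL,cv2.CHAIN_APPROX_NONE)
    for k in cs:
        if len(k)>25:
            X=plane(d,k[:,0],.014)[:,:2]
            (x,y),(w,h),_=cv2.fitEllipse((X*1000).astype(np.float32))
            if np.hypot(x-near[0],y-near[1])<40: print(c,round(x,1),round(y,1),round(w,1),round(h,1))
for n in('top','side'):
    d=viewer.get_image(n) if False else dict(np.load(f'/tmp/{n}0.npz')) 
    pad(d,'red',(575,137));pad(d,'blue',(494,239))
E
python3 - <<'E'
from h import *
# saved pictures of the start are resized: pads now: red seen in both, blue in side/wrist
import pads_dummy if False else None
E
sed -i "s/d=viewer.*/d=load(n)/; s/for n in('top','side'):/for n in('top','side','wrist'):\n    print(n)/" pads.py; python3 pads.py
python3 - <<'E'
from h import *
d=load('wrist');p,R,o=cur();hsv=cv2.cvtColor(d['image'],cv2.COLOR_RGB2HSV)
m=(hsv[...,0]>102)&(hsv[...,0]<125)&(hsv[...,1]>140);v,u=np.where(m);P=pts(d,np.c_[u,v]);T=R.inv().apply(P-p)
k=(T[:,2]<-.045)&(T[:,2]>-.07)&(np.abs(T[:,1])<.03);T=T[k];print(k.sum(),T.min(0),T.max(0))
for a in(-.06,-.05,-.04,-.03,-.02,-.01,0.005):
    j=np.abs(T[:,0]-a)<.005
    if j.sum()>5:print(a,j.sum(),np.percentile(T[j],[3,50,97],axis=0)[:,1:].round(4).tolist())
E
```

```text
top
red 576.3 135.6 58.2 64.1
side
red 572.2 143.9 50.5 69.3
blue 494.3 239.2 64.3 65.3
wrist
red 575.4 135.6 67.0 67.5
blue 519.9 221.1 64.5 123.0
2153 [-0.01898792 -0.012363   -0.05520647] [ 0.01582641  0.01084485 -0.04501885]
-0.02 132 [[-0.0049, -0.0538], [-0.0001, -0.0526], [0.0039, -0.0507]]
-0.01 741 [[-0.0078, -0.054], [-0.0005, -0.0523], [0.0064, -0.0473]]
0.005 281 [[-0.0116, -0.0487], [-0.0015, -0.0477], [0.01, -0.0462]]  File "<stdin>", line 3
    import pads_dummy if False else None
                      ^^
SyntaxError: invalid syntax
```

Call:
servo_tool(steps=[{"linear":[-0.001,0.008,-0.005],"angular":[0,0.2,0.1]},{"linear":[-0.002,0.02,-0.01],"angular":[0,0.4,0.2]},{"linear":[-0.003,0.032,-0.02],"angular":[0,0.7,0.3]},{"linear":[-0.0036,0.042,-0.03],"angular":[0,1,0.5]},{"linear":[-0.0036,0.047,-0.042],"angular":[0,1,0.5]},{"linear":[-0.0036,0.0471,-0.055],"angular":[0,1,0.5]},{"linear":[-0.0036,0.0471,-0.068],"angular":[0,1,0.5]},{"linear":[-0.0036,0.0471,-0.08],"angular":[0,1,0.5]},{"linear":[-0.0036,0.0471,-0.09],"angular":[0,1,0.5]},{"linear":[-0.0036,0.0471,-0.096],"angular":[0,1,0.5]}])

```text
t: 13.05
tcp_pos: [0.4966, 0.2374, 0.0763]
orientation: [-0.001, -0.324, 0.946, -0.001]
wrist_force: [-0.9, 0.2, -2.7]
opening: 0.0531
grasp_force: 29.9
```

```bash
python3 - <<'E'
from h import *
p,R,o=cur();U=Rtool(0,0,218)[1]
print(p,o['t'],o['wrist_force'].round(1),(U*R.inv()).as_rotvec(degrees=True).round(2), np.array([.4957,.2407,.0625])-p)
E
```

```text
[0.49657203 0.23738739 0.07631692] 13.05 [-0.9  0.2 -2.7] [ 0.09 -0.05  0.24] [-0.00087203  0.00331261 -0.01381692]
```

Call:
servo_tool(steps=[{"linear":[-0.0005,0.0015,-0.001],"angular":[0,0,0.2]},{"linear":[-0.0009,0.0033,-0.003],"angular":[0,0,0.2]},{"linear":[-0.0009,0.0033,-0.005],"angular":[0,0,0.2]},{"linear":[-0.0009,0.0033,-0.007],"angular":[0,0,0.2]},{"linear":[-0.0009,0.0033,-0.009],"angular":[0,0,0.2]},{"linear":[-0.0009,0.0033,-0.01],"angular":[0,0,0.2]},{"linear":[-0.0009,0.0033,-0.011],"angular":[0,0,0.2]},{"linear":[-0.0009,0.0033,-0.0115],"angular":[0,0,0.2]},{"linear":[-0.0009,0.0033,-0.012],"angular":[0,0,0.2]},{"linear":[-0.0009,0.0033,-0.012],"angular":[0,0,0.2]}])

```text
t: 13.88
tcp_pos: [0.4962, 0.2418, 0.0661]
orientation: [0.0, -0.325, 0.946, -0.0]
wrist_force: [0.2, -0.4, -2.9]
opening: 0.0532
grasp_force: 29.9
```

Call:
servo_tool(steps=[{"linear":[0,0,-0.0003],"angular":[0,0,0]},{"linear":[0,0,-0.0006],"angular":[0,0,0]},{"linear":[0,0,-0.0009],"angular":[0,0,0]},{"linear":[0,0,-0.0012],"angular":[0,0,0]},{"linear":[0,0,-0.0012],"angular":[0,0,0]},{"linear":[0,0,-0.0012],"angular":[0,0,0]},{"linear":[0,0,-0.0012],"angular":[0,0,0]},{"linear":[0,0,-0.0012],"angular":[0,0,0]},{"linear":[0,0,-0.0012],"angular":[0,0,0]},{"linear":[0,0,-0.0012],"angular":[0,0,0]}])

```text
t: 14.72
tcp_pos: [0.4961, 0.2419, 0.0649]
orientation: [0.0, -0.326, 0.946, -0.0]
wrist_force: [0.5, 0.3, -2.4]
opening: 0.0534
grasp_force: 29.9
```

```bash
python3 chk.py pics/c6.png; python3 hand.py | tail -6; python3 pads.py
```

```text
[0.4961357  0.24187552 0.06489584] 14.7167 [ 0.5  0.3 -2.4] 0.053412372912432886 rot to U [-0.   0.   0.5]
0.028 261 xmax 0.0298 y [-0.021   0.0238] circ [0.0023 0.0002] 0.0273 [110. 185.  77.]
0.036 146 xmax 0.0296 y [-0.02   0.022] circ [0.0019 0.0003] 0.0275 [86. 59. 84.]
0.044 151 xmax 0.0292 y [-0.0204  0.0224] circ [0.0022 0.0006] 0.0269 [76. 44. 92.]
0.052 5187 xmax 0.0525 y [-0.0292  0.0292] circ [ 0.0295 -0.0001] 0.0229 [ 55.  68. 125.]
0.06 1042 xmax 0.0613 y [-0.0286  0.0286] circ [0.058  0.0003] 0.0173 [ 88.  17. 197.]
0.068 364 xmax 0.0613 y [-0.0294  0.0289] circ [ 0.059  -0.0012] 0.018 [ 92.  17. 214.]
top
red 575.4 137.1 62.4 62.9
side
red 562.7 125.7 29.7 61.3
blue 490.6 242.5 56.2 62.3
wrist
red 574.6 135.3 65.2 68.6
blue 496.3 241.2 63.5 73.9
```

Call:
servo_tool(steps=[{"linear":[0,-0.0008,0],"angular":[0,0,0]},{"linear":[0,-0.0015,-0.0003],"angular":[0,0,0]},{"linear":[0,-0.0015,-0.0006],"angular":[0,0,0]},{"linear":[0,-0.0015,-0.0009],"angular":[0,0,0]},{"linear":[0,-0.0015,-0.0012],"angular":[0,0,0]},{"linear":[0,-0.0015,-0.0015],"angular":[0,0,0]},{"linear":[0,-0.0015,-0.0018],"angular":[0,0,0]},{"linear":[0,-0.0015,-0.002],"angular":[0,0,0]},{"linear":[0,-0.0015,-0.002],"angular":[0,0,0]},{"linear":[0,-0.0015,-0.002],"angular":[0,0,0]}])

```text
t: 15.7
tcp_pos: [0.4964, 0.2406, 0.0635]
orientation: [0.001, -0.326, 0.946, -0.0]
wrist_force: [-1.8, -1.3, 6.1]
opening: 0.0534
grasp_force: 29.8
```

Call:
servo_tool(steps=[{"linear":[0,0,-0.0001],"angular":[0,0,0]},{"linear":[0,0,-0.0002],"angular":[0,0,0]},{"linear":[0,0,-0.0003],"angular":[0,0,0]},{"linear":[0,0,-0.0004],"angular":[0,0,0]},{"linear":[0,0,-0.0005],"angular":[0,0,0]},{"linear":[0,0,-0.0006],"angular":[0,0,0]},{"linear":[0,0,-0.0007],"angular":[0,0,0]},{"linear":[0,0,-0.0008],"angular":[0,0,0]},{"linear":[0,0,-0.0009],"angular":[0,0,0]},{"linear":[0,0,-0.001],"angular":[0,0,0]}])

```text
t: 16.53
tcp_pos: [0.4965, 0.2408, 0.0634]
orientation: [0.001, -0.326, 0.945, -0.0]
wrist_force: [-2.2, -1.2, 14.0]
opening: 0.0538
grasp_force: 29.8
```

Call:
servo_tool(steps=[{"linear":[0,0,0.0003],"angular":[0,0,0]},{"linear":[0,0,0.0006],"angular":[0,0,0]},{"linear":[0,0,0.0009],"angular":[0,0,0]},{"linear":[0,0,0.0012],"angular":[0,0,0]},{"linear":[0,0,0.0014],"angular":[0,0,0]},{"linear":[0,0,0.0014],"angular":[0,0,0]},{"linear":[0,0,0.0014],"angular":[0,0,0]},{"linear":[0,0,0.0014],"angular":[0,0,0]},{"linear":[0,0,0.0014],"angular":[0,0,0]},{"linear":[0,0,0.0014],"angular":[0,0,0]}])

```text
t: 17.37
tcp_pos: [0.4963, 0.2405, 0.0635]
orientation: [0.001, -0.326, 0.946, -0.0]
wrist_force: [-0.5, -0.1, 5.1]
opening: 0.0535
grasp_force: 29.8
```

Call:
servo_tool(steps=[{"linear":[0,0,0],"angular":[0,0,0]},{"linear":[0,0,0],"angular":[0,0,0]},{"linear":[0,0,0],"angular":[0,0,0]},{"linear":[0,0,0],"angular":[0,0,0]},{"linear":[0,0,0],"angular":[0,0,0]},{"linear":[0,0,0],"angular":[0,0,0]},{"linear":[0,0,0],"angular":[0,0,0]},{"linear":[0,0,0],"angular":[0,0,0]},{"linear":[0,0,0],"angular":[0,0,0]},{"linear":[0,0,0],"angular":[0,0,0]}], jaw=1)

```text
t: 18.2
tcp_pos: [0.4962, 0.2404, 0.0633]
orientation: [0.0, -0.326, 0.946, -0.0]
wrist_force: [-0.6, -0.0, -0.2]
opening: 0.0883
grasp_force: 0.0
```

Call:
servo_tool(steps=[{"linear":[0,0,0.003],"angular":[0,0,0]},{"linear":[0,0,0.01],"angular":[0,0,0]},{"linear":[0,0,0.02],"angular":[0,0,0]},{"linear":[0,0,0.035],"angular":[0,0,0]},{"linear":[0,0,0.05],"angular":[0,0,0]},{"linear":[0,0,0.07],"angular":[0,0,0]},{"linear":[0,0,0.09],"angular":[0,0,0]},{"linear":[0,0,0.11],"angular":[0,0,0]},{"linear":[0,0,0.13],"angular":[0,0,0]},{"linear":[0,0,0.145],"angular":[0,0,0]}])

```text
t: 19.03
tcp_pos: [0.4963, 0.2408, 0.211]
orientation: [0.001, -0.326, 0.945, 0.0]
wrist_force: [0.8, 0.2, 0.5]
opening: 0.0883
grasp_force: 0.0
```

```bash
cat > p5.py <<'E'
from rows import *
p,R,o=cur();q=o['qpos'];print(p,o['t'],o['opening'],q.round(2))
for sp in(-17.8,162.2):
    tgt=np.array([.477,-.111,.19]);U=Rtool(0,0,sp)[1];w=seg(p,R,tgt,U,28)
    print(sp,(U*R.inv()).as_rotvec(degrees=True),tgt-p,track(q,w))
    for az in(38,218):
        qq=track(q,w)[0];T2=np.array([.575,.136,.17]);print('  place',az,track(qq,seg(tgt,U,T2,Rtool(0,0,az)[1],25)))
E
python3 p5.py
```

```text
[0.49627861 0.24081151 0.2110217 ] 19.0333 0.0882793607473408 [-0.09  0.73 -0.77  1.8   0.65  0.88  1.07]
-17.8 [-2.03034728e-01 -7.81248733e-03  1.24180491e+02] [-0.01927861 -0.35181151 -0.0210217 ] (array([ 0.69874265,  0.90656073, -1.29661921,  2.37274471,  1.50952143,
        1.05105958,  2.64540032]), np.float64(0.05989132500915338), np.float64(17.05705351620565))
  place 38 (array([ 0.06765814,  0.93005001, -1.1233739 ,  2.43780811,  2.0227947 ,
        1.05105958,  2.64540032]), np.float64(0.11909926095536066), np.float64(33.142307423019176))
  place 218 (array([ 0.17576926,  0.88075914, -0.91221022,  1.71754329,  0.82741717,
        0.97641803,  1.17429814]), np.float64(2.5336095839590993e-10), np.float64(8.840076843359886e-08))
162.2 [-6.62978451e-03  1.72298071e-01 -5.58193656e+01] [-0.01927861 -0.35181151 -0.0210217 ] (array([ 0.46505948,  0.63256605, -0.52611153,  2.00689929,  0.52290157,
        0.63665061,  0.85316172]), np.float64(2.0478129686894245e-09), np.float64(6.47065749202847e-07))
  place 38 (array([-0.40357147,  0.73799056,  0.1630208 ,  1.74941311, -0.17710451,
        0.66848222, -1.05050792]), np.float64(1.7407360244521592e-09), np.float64(5.403634988874418e-07))
  place 218 (array([ 0.10034225,  0.82647659, -0.74675887,  1.72153485,  0.70371886,
        0.88223276,  1.27973285]), np.float64(2.0310754538288575e-09), np.float64(6.704629847134632e-07))
```

Call:
servo_tool(steps=[{"linear":[-0.001,-0.008,0],"angular":[0,0,-1.5]},{"linear":[-0.002,-0.022,0],"angular":[0,0,-4]},{"linear":[-0.003,-0.042,0],"angular":[0,0,-7]},{"linear":[-0.004,-0.064,0],"angular":[0,0,-10]},{"linear":[-0.005,-0.088,0],"angular":[0,0,-14]},{"linear":[-0.006,-0.112,0],"angular":[0,0,-18]},{"linear":[-0.007,-0.136,0],"angular":[0,0,-22]},{"linear":[-0.008,-0.16,0],"angular":[0,0,-26]},{"linear":[-0.01,-0.184,0],"angular":[0,0,-30]},{"linear":[-0.011,-0.208,0],"angular":[0,0,-34]}])

```text
t: 19.87
tcp_pos: [0.4832, 0.0291, 0.2073]
orientation: [-0.001, -0.031, 1.0, -0.001]
wrist_force: [-0.3, 0.3, -0.2]
opening: 0.0881
grasp_force: 0.0
```

Call:
servo_tool(steps=[{"linear":[-0.001,-0.022,0],"angular":[0,0,-3.5]},{"linear":[-0.002,-0.044,0],"angular":[0,0,-7]},{"linear":[-0.003,-0.066,0],"angular":[0,0,-10.5]},{"linear":[-0.004,-0.088,0],"angular":[0,0,-13.5]},{"linear":[-0.006,-0.108,-0.005],"angular":[0,0,-16.5]},{"linear":[-0.007,-0.124,-0.01],"angular":[0,0,-19.5]},{"linear":[-0.008,-0.136,-0.015],"angular":[0,0,-21.8]},{"linear":[-0.008,-0.144,-0.02],"angular":[0,0,-21.8]},{"linear":[-0.008,-0.144,-0.02],"angular":[0,0,-21.8]},{"linear":[-0.008,-0.144,-0.02],"angular":[0,0,-21.8]}])

```text
t: 20.7
tcp_pos: [0.4769, -0.1111, 0.1878]
orientation: [-0.0, 0.154, 0.988, 0.0]
wrist_force: [-0.4, -0.5, 0.1]
opening: 0.0881
grasp_force: 0.0
```

```bash
cat > red.py <<'E'
from h import *
d=grab('wrist');p,R,o=cur();print(p,o['t'],np.degrees(np.arctan2(*(-R.as_matrix()[:2,0])[::-1])))
hsv=cv2.cvtColor(d['image'],cv2.COLOR_RGB2HSV);H=hsv[...,0]
m=((H<6)|(H>175))&(hsv[...,1]>140)&(hsv[...,2]>50);v,u=np.where(m);P=pts(d,np.c_[u,v]);T=R.inv().apply(P-p)
k=(P[:,2]>.08)&(P[:,2]<.12)&(np.hypot(*(P[:,:2]-[.48,-.11]).T)<.1);T=T[k];P=P[k];print(k.sum(),T.min(0),T.max(0),'topz',np.percentile(P[:,2],[5,50,97]))
for a in np.arange(-.07,.03,.01):
    j=np.abs(T[:,0]-a)<.005
    if j.sum()>5:print(round(a,3),j.sum(),np.percentile(T[j],[3,50,97],axis=0)[:,1:].round(4).tolist())
t=grab('top');s=grab('side')
a=cv2.resize(t['image'][150:250,110:310],(800,400),interpolation=2);b=cv2.resize(s['image'][170:310,130:330],(286,200));c=cv2.resize(d['image'],(267,200))
o2=np.zeros((600,800,3),np.uint8);o2[:400]=a;o2[400:,:286]=b;o2[400:,300:567]=c
cv2.imwrite('pics/c7.png',o2[:,:,::-1])
E
python3 red.py
```

```text
[ 0.47727708 -0.11050075  0.18817439] 20.75 -17.702920591406727
1517 [-0.05961016 -0.01419718  0.08307251] [0.01208556 0.0111133  0.09704379] topz [0.09643438 0.10071876 0.10365827]
-0.06 55 [[-0.0069, 0.0841], [-0.0021, 0.0857], [0.0019, 0.088]]
-0.05 127 [[-0.0061, 0.084], [-0.0021, 0.0855], [0.0018, 0.0876]]
-0.04 122 [[-0.006, 0.084], [-0.0021, 0.0855], [0.0018, 0.0873]]
-0.03 136 [[-0.0059, 0.0843], [-0.0021, 0.0856], [0.0018, 0.0881]]
-0.02 145 [[-0.0059, 0.0846], [-0.0013, 0.086], [0.0025, 0.0889]]
-0.01 276 [[-0.0112, 0.0849], [-0.0017, 0.0878], [0.0079, 0.0919]]
0.0 433 [[-0.0133, 0.0858], [-0.002, 0.0904], [0.0101, 0.0921]]
0.01 223 [[-0.011, 0.0896], [-0.0013, 0.0908], [0.0077, 0.0925]]
```

View pics/c7.png

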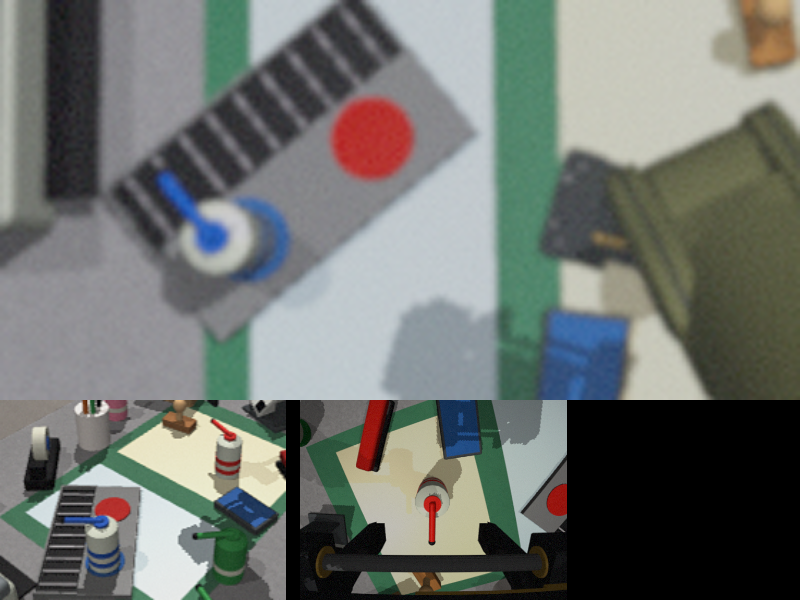

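View: blue bottle stands on its pad, spout from (211,236) to (163,175) – az ≈38°, square over the gutter. Red bottle is centred under the gripper. Descending.

Call:
servo_tool(steps=[{"linear":[0,-0.002,-0.005],"angular":[0,0,0]},{"linear":[0,-0.002,-0.02],"angular":[0,0,0]},{"linear":[0,-0.002,-0.035],"angular":[0,0,0]},{"linear":[0,-0.002,-0.05],"angular":[0,0,0]},{"linear":[0,-0.002,-0.065],"angular":[0,0,0]},{"linear":[0,-0.002,-0.08],"angular":[0,0,0]},{"linear":[0,-0.002,-0.095],"angular":[0,0,0]},{"linear":[0,-0.002,-0.11],"angular":[0,0,0]},{"linear":[0,-0.002,-0.125],"angular":[0,0,0]},{"linear":[0,-0.002,-0.138],"angular":[0,0,0]}])

```text
t: 21.68
tcp_pos: [0.4773, -0.113, 0.0493]
orientation: [0.0, 0.154, 0.988, 0.0]
wrist_force: [1.5, -0.2, 0.5]
opening: 0.0881
grasp_force: 0.0
```

Call:
servo_tool(steps=[{"linear":[0,0,0],"angular":[0,0,0]},{"linear":[0,0,0],"angular":[0,0,0]},{"linear":[0,0,0],"angular":[0,0,0]},{"linear":[0,0,0],"angular":[0,0,0]},{"linear":[0,0,0],"angular":[0,0,0]},{"linear":[0,0,0],"angular":[0,0,0]},{"linear":[0,0,0],"angular":[0,0,0]},{"linear":[0,0,0],"angular":[0,0,0]},{"linear":[0,0,0],"angular":[0,0,0]},{"linear":[0,0,0],"angular":[0,0,0]}], jaw=-1)

```text
t: 22.52
tcp_pos: [0.478, -0.1132, 0.051]
orientation: [0.001, 0.155, 0.988, 0.0]
wrist_force: [0.2, 1.8, 7.1]
opening: 0.0533
grasp_force: 30.0
```

Call:
servo_tool(steps=[{"linear":[0,0,0.002],"angular":[0,0,0]},{"linear":[0,0,0.006],"angular":[0,0,0]},{"linear":[0,0,0.014],"angular":[0,0,0]},{"linear":[0,0,0.026],"angular":[0,0,0]},{"linear":[0,0,0.04],"angular":[0,0,0]},{"linear":[0,0,0.056],"angular":[0,0,0]},{"linear":[0,0,0.074],"angular":[0,0,0]},{"linear":[0,0,0.092],"angular":[0,0,0]},{"linear":[0,0,0.11],"angular":[0,0,0]},{"linear":[0,0,0.12],"angular":[0,0,0]}])

```text
t: 23.35
tcp_pos: [0.4771, -0.114, 0.1724]
orientation: [0.001, 0.155, 0.988, -0.0]
wrist_force: [0.0, -0.4, -2.1]
opening: 0.0529
grasp_force: 30.0
```

```bash
python3 - <<'E'
from h import *
d=grab('wrist');p,R,o=cur();U=Rtool(0,0,218)[1]
print(p,o['t'],o['wrist_force'],o['opening'],(U*R.inv()).as_rotvec(degrees=True),np.degrees(np.arctan2(*(-R.as_matrix()[:2,0])[::-1])))
E
python3 hand.py
```

```text
[ 0.4779226  -0.11414098  0.17341062] 23.4 [ 0.85941071  0.97215063 -1.07601395] 0.05331295252958075 [-3.26421789e-02  2.52879697e-01  5.58445087e+01] -17.844571699153445
-0.052 886 xmax -0.0042 y [-0.0063  0.0023] circ [-0.0119 -0.0021] 0.0053 [ 15. 236. 137.]
-0.044 2168 xmax 0.0153 y [-0.029  0.025] circ [ 0.0004 -0.0031] 0.0148 [ 27. 171. 108.]
-0.036 6066 xmax 0.0259 y [-0.0263  0.0232] circ [ 0.0015 -0.0016] 0.0214 [ 35.  30. 120.]
-0.028 1430 xmax 0.0279 y [-0.0297  0.028 ] circ [-0.0009 -0.0013] 0.0285 [45. 49. 63.]
-0.02 962 xmax 0.028 y [-0.0292  0.0291] circ [-0.0016 -0.0011] 0.0293 [48. 52. 61.]
-0.012 755 xmax 0.0281 y [-0.0291  0.0292] circ [-0.0024 -0.0011] 0.03 [45. 49. 65.]
-0.004 647 xmax 0.0282 y [-0.0293  0.029 ] circ [-0.0022 -0.0011] 0.0299 [42. 49. 65.]
0.004 612 xmax 0.0286 y [-0.0267  0.0254] circ [ 0.0003 -0.0015] 0.028 [ 19. 169.  93.]
0.012 395 xmax 0.0288 y [-0.0243  0.0215] circ [ 0.0014 -0.0017] 0.0273 [ 17. 157.  82.]
0.02 320 xmax 0.0289 y [-0.0242  0.0211] circ [ 0.0014 -0.0017] 0.0274 [25. 37. 78.]
0.028 277 xmax 0.0289 y [-0.0235  0.0211] circ [ 0.0014 -0.0017] 0.0274 [ 21. 167.  81.]
0.036 189 xmax 0.0288 y [-0.0248  0.0214] circ [ 0.0014 -0.0016] 0.0274 [ 16. 153.  87.]
0.044 197 xmax 0.0285 y [-0.0223  0.0194] circ [ 0.0016 -0.0016] 0.0267 [ 29.  36. 107.]
```

Call:
servo_tool(steps=[{"linear":[0.002,0.005,0.004],"angular":[0,0,1]},{"linear":[0.006,0.015,0.008],"angular":[0,0,3]},{"linear":[0.011,0.028,0.01],"angular":[0,0,6]},{"linear":[0.017,0.043,0.01],"angular":[0,0,9.5]},{"linear":[0.023,0.058,0.01],"angular":[0,0,13]},{"linear":[0.029,0.074,0.01],"angular":[0,0,16.5]},{"linear":[0.035,0.09,0.01],"angular":[0,0,20]},{"linear":[0.041,0.106,0.01],"angular":[0,0,23.5]},{"linear":[0.047,0.122,0.01],"angular":[0,0,27]},{"linear":[0.053,0.138,0.01],"angular":[0,0,30.5]}])

```text
t: 24.23
tcp_pos: [0.5306, 0.0265, 0.1801]
orientation: [0.0, -0.114, 0.993, -0.0]
wrist_force: [0.6, 0.4, -2.1]
opening: 0.0532
grasp_force: 30.0
```

Call:
servo_tool(steps=[{"linear":[0.006,0.016,0],"angular":[0,0,3.5]},{"linear":[0.012,0.032,0],"angular":[0,0,7]},{"linear":[0.018,0.048,0],"angular":[0,0,10.5]},{"linear":[0.024,0.064,0],"angular":[0,0,14]},{"linear":[0.03,0.08,-0.005],"angular":[0,0,17.5]},{"linear":[0.036,0.094,-0.012],"angular":[0,0,21]},{"linear":[0.041,0.105,-0.022],"angular":[0,0,24]},{"linear":[0.044,0.112,-0.034],"angular":[0,0,25.3]},{"linear":[0.0445,0.113,-0.048],"angular":[0,0,25.3]},{"linear":[0.0445,0.113,-0.06],"angular":[0,0,25.3]}])

```text
t: 25.07
tcp_pos: [0.5741, 0.1377, 0.1185]
orientation: [-0.0, -0.326, 0.945, -0.0]
wrist_force: [-0.7, -0.0, -1.9]
opening: 0.0534
grasp_force: 30.0
```

```bash
cat > rp.py <<'E'
from h import *
p,R,o=cur();U=Rtool(0,0,218.2)[1]
print(p,o['t'],o['wrist_force'].round(1),(U*R.inv()).as_rotvec(degrees=True).round(2), np.array([.5761,.1372,.0645])-p)
d=grab('wrist')
hsv=cv2.cvtColor(d['image'],cv2.COLOR_RGB2HSV);H=hsv[...,0];v,u=np.where(((H<6)|(H>175))&(hsv[...,1]>120)&(hsv[...,2]>50));P=pts(d,np.c_[u,v]);T=R.inv().apply(P-p)
k=(np.abs(T[:,1])<.03)&(T[:,2]<-.045)&(T[:,2]>-.065);T=T[k]
for a in np.arange(-.065,.02,.01):
    j=np.abs(T[:,0]-a)<.005
    if j.sum()>10:print(round(a,3),j.sum(),np.percentile(T[j,1],[4,50,96]).round(4))
E
python3 rp.py; python3 hand.py|tail -6
```

```text
[0.57414244 0.13773911 0.11853088] 25.0667 [-0.7 -0.  -1.9] [ 0.03 -0.03  0.16] [ 0.00195756 -0.00053911 -0.05403088]
-0.015 523 [-0.0054 -0.001   0.0034]
-0.005 495 [-0.0076 -0.0009  0.0061]
0.005 459 [-0.0111 -0.0009  0.0093]
0.015 502 [-0.0086 -0.0009  0.0067]
0.004 557 xmax 0.0267 y [-0.0249  0.0246] circ [-0.0005 -0.0002] 0.0271 [ 19. 214. 100.]
0.012 379 xmax 0.0269 y [-0.0227  0.0231] circ [-0.0006 -0.0001] 0.0274 [19. 86. 91.]
0.02 299 xmax 0.0268 y [-0.0227  0.0229] circ [-0.0007 -0.0001] 0.0275 [20. 60. 88.]
0.028 261 xmax 0.0267 y [-0.0223  0.0222] circ [-0.0006 -0.0001] 0.0273 [ 20. 210.  93.]
0.036 158 xmax 0.0266 y [-0.0214  0.0203] circ [-0.001  -0.0001] 0.0274 [17. 86. 93.]
0.044 143 xmax 0.0263 y [-0.0215  0.0221] circ [-0.0007 -0.    ] 0.0268 [ 12.  94. 116.]
```

Call:
servo_tool(steps=[{"linear":[0.0004,-0.0008,-0.004],"angular":[0,0,0]},{"linear":[0.0004,-0.0018,-0.012],"angular":[0,0,0]},{"linear":[0.0004,-0.0018,-0.02],"angular":[0,0,0]},{"linear":[0.0004,-0.0018,-0.028],"angular":[0,0,0]},{"linear":[0.0004,-0.0018,-0.035],"angular":[0,0,0]},{"linear":[0.0004,-0.0018,-0.041],"angular":[0,0,0]},{"linear":[0.0004,-0.0018,-0.046],"angular":[0,0,0]},{"linear":[0.0004,-0.0018,-0.049],"angular":[0,0,0]},{"linear":[0.0004,-0.0018,-0.051],"angular":[0,0,0]},{"linear":[0.0004,-0.0018,-0.051],"angular":[0,0,0]}])

```text
t: 25.95
tcp_pos: [0.5749, 0.1356, 0.069]
orientation: [0.0, -0.326, 0.946, -0.0]
wrist_force: [0.1, 0.8, -1.6]
opening: 0.0534
grasp_force: 30.0
```

Call:
servo_tool(steps=[{"linear":[0,0,-0.0003],"angular":[0,0,0]},{"linear":[0,0,-0.0006],"angular":[0,0,0]},{"linear":[0,0,-0.0009],"angular":[0,0,0]},{"linear":[0,0,-0.0012],"angular":[0,0,0]},{"linear":[0,0,-0.0015],"angular":[0,0,0]},{"linear":[0,0,-0.0018],"angular":[0,0,0]},{"linear":[0,0,-0.002],"angular":[0,0,0]},{"linear":[0,0,-0.002],"angular":[0,0,0]},{"linear":[0,0,-0.002],"angular":[0,0,0]},{"linear":[0,0,-0.002],"angular":[0,0,0]}])

```text
t: 26.78
tcp_pos: [0.575, 0.1356, 0.0673]
orientation: [0.0, -0.326, 0.946, -0.0]
wrist_force: [-0.2, 0.5, -0.8]
opening: 0.0533
grasp_force: 30.0
```

```bash
python3 rp.py; python3 hand.py|tail -3; python3 pads.py
```

```text
[0.57504263 0.13557406 0.06730355] 26.7833 [-0.2  0.5 -0.8] [-0.01  0.04  0.2 ] [ 0.00105737  0.00162594 -0.00280355]
-0.015 535 [-0.0054 -0.001   0.0034]
-0.005 491 [-0.0076 -0.001   0.006 ]
0.005 453 [-0.0111 -0.0006  0.0093]
0.015 511 [-0.0087 -0.0009  0.0071]
0.052 4361 xmax 0.0487 y [-0.0292  0.0293] circ [0.0259 0.0003] 0.0229 [ 20.  69. 124.]
0.06 300 xmax 0.0498 y [-0.0292  0.0291] circ [ 0.0332 -0.0006] 0.0226 [45. 12. 97.]
0.068 1826 xmax 0.0612 y [-0.0288  0.0288] circ [ 0.0543 -0.    ] 0.0178 [ 93.  20. 208.]
top
red 575.5 137.1 62.2 63.0
blue 495.4 240.0 58.9 60.3
side
red 576.4 133.5 58.1 69.3
blue 489.8 243.0 54.5 62.4
wrist
red 579.8 139.5 65.5 75.8
blue 484.2 262.9 39.2 49.0
blue 494.1 232.9 53.5 58.2
```

Call:
servo_tool(steps=[{"linear":[0,0,-0.0002],"angular":[0,0,0]},{"linear":[0,0,-0.0004],"angular":[0,0,0]},{"linear":[0,0,-0.0006],"angular":[0,0,0]},{"linear":[0,0,-0.0008],"angular":[0,0,0]},{"linear":[0,0,-0.001],"angular":[0,0,0]},{"linear":[0,0,-0.0012],"angular":[0,0,0]},{"linear":[0,0,-0.0014],"angular":[0,0,0]},{"linear":[0,0,-0.0015],"angular":[0,0,0]},{"linear":[0,0,-0.0015],"angular":[0,0,0]},{"linear":[0,0,-0.0015],"angular":[0,0,0]}])

```text
t: 27.67
tcp_pos: [0.575, 0.1356, 0.0658]
orientation: [0.0, -0.326, 0.946, -0.0]
wrist_force: [0.1, -0.2, -1.4]
opening: 0.0534
grasp_force: 30.0
```

Call:
servo_tool(steps=[{"linear":[0,0,-0.0002],"angular":[0,0,0]},{"linear":[0,0,-0.0004],"angular":[0,0,0]},{"linear":[0,0,-0.0006],"angular":[0,0,0]},{"linear":[0,0,-0.0008],"angular":[0,0,0]},{"linear":[0,0,-0.001],"angular":[0,0,0]},{"linear":[0,0,-0.0012],"angular":[0,0,0]},{"linear":[0,0,-0.0014],"angular":[0,0,0]},{"linear":[0,0,-0.0015],"angular":[0,0,0]},{"linear":[0,0,-0.0015],"angular":[0,0,0]},{"linear":[0,0,-0.0015],"angular":[0,0,0]}])

```text
t: 28.5
tcp_pos: [0.5751, 0.1356, 0.0651]
orientation: [0.001, -0.326, 0.946, -0.0]
wrist_force: [-1.9, -1.0, 6.7]
opening: 0.0534
grasp_force: 30.0
```

Call:
servo_tool(steps=[{"linear":[0,0,0.0003],"angular":[0,0,0]},{"linear":[0,0,0.0006],"angular":[0,0,0]},{"linear":[0,0,0.0007],"angular":[0,0,0]},{"linear":[0,0,0.0007],"angular":[0,0,0]},{"linear":[0,0,0.0007],"angular":[0,0,0]},{"linear":[0,0,0.0007],"angular":[0,0,0]},{"linear":[0,0,0.0007],"angular":[0,0,0]},{"linear":[0,0,0.0007],"angular":[0,0,0]},{"linear":[0,0,0.0007],"angular":[0,0,0]},{"linear":[0,0,0.0007],"angular":[0,0,0]}])

```text
t: 29.33
tcp_pos: [0.575, 0.1356, 0.0651]
orientation: [0.0, -0.326, 0.946, -0.0]
wrist_force: [-1.1, -0.3, 4.6]
opening: 0.0535
grasp_force: 30.0
```

Call:
servo_tool(steps=[{"linear":[0,0,0],"angular":[0,0,0]},{"linear":[0,0,0],"angular":[0,0,0]},{"linear":[0,0,0],"angular":[0,0,0]},{"linear":[0,0,0],"angular":[0,0,0]},{"linear":[0,0,0],"angular":[0,0,0]},{"linear":[0,0,0],"angular":[0,0,0]},{"linear":[0,0,0],"angular":[0,0,0]},{"linear":[0,0,0],"angular":[0,0,0]},{"linear":[0,0,0],"angular":[0,0,0]},{"linear":[0,0,0],"angular":[0,0,0]}], jaw=1)

```text
t: 30.17
tcp_pos: [0.575, 0.1355, 0.065]
orientation: [0.0, -0.326, 0.946, -0.0]
wrist_force: [-0.5, -0.4, 0.6]
opening: 0.0883
grasp_force: 0.0
```

Call:
servo_tool(steps=[{"linear":[0,0,0.003],"angular":[0,0,0]},{"linear":[0,0,0.01],"angular":[0,0,0]},{"linear":[0,0,0.02],"angular":[0,0,0]},{"linear":[0,0,0.035],"angular":[0,0,0]},{"linear":[0,0,0.05],"angular":[0,0,0]},{"linear":[0,0,0.07],"angular":[0,0,0]},{"linear":[0,0,0.09],"angular":[0,0,0]},{"linear":[0,0,0.11],"angular":[0,0,0]},{"linear":[0,0,0.13],"angular":[0,0,0]},{"linear":[0,0,0.145],"angular":[0,0,0]}])

```text
t: 31.0
tcp_pos: [0.5754, 0.1361, 0.2129]
orientation: [0.002, -0.326, 0.945, 0.0]
wrist_force: [1.0, 0.9, -0.1]
opening: 0.0878
grasp_force: 0.0
```

Call:
servo_tool(steps=[{"linear":[-0.005,-0.015,0],"angular":[0,0,0]},{"linear":[-0.01,-0.04,0],"angular":[0,0,0]},{"linear":[-0.015,-0.07,0],"angular":[0,0,0]},{"linear":[-0.02,-0.1,0],"angular":[0,0,0]},{"linear":[-0.025,-0.13,0],"angular":[0,0,0]},{"linear":[-0.03,-0.16,0],"angular":[0,0,0]},{"linear":[-0.035,-0.19,0],"angular":[0,0,0]},{"linear":[-0.04,-0.22,0],"angular":[0,0,0]},{"linear":[-0.045,-0.24,0],"angular":[0,0,0]},{"linear":[-0.045,-0.25,0],"angular":[0,0,0]}])

```text
t: 31.83
tcp_pos: [0.5287, -0.1184, 0.2105]
orientation: [-0.001, -0.323, 0.946, -0.001]
wrist_force: [-0.8, -0.5, -0.1]
opening: 0.0884
grasp_force: 0.0
```

```bash
python3 chk.py pics/c8.png; cat > fin.py <<'E'
from h import *
def mask(d,c):
    hsv=cv2.cvtColor(d['image'],cv2.COLOR_RGB2HSV);H=hsv[...,0]
    return (((H<6)|(H>175)) if c=='red' else (H>102)&(H<125))&(hsv[...,1]>130)&(hsv[...,2]>50)
for n in('top','side'):
    d=load(n)
    for c,ctr in(('blue',(.4944,.2388)),('red',(.5753,.1362))):
        v,u=np.where(mask(d,c));uv=np.c_[u,v]
        P=pts(d,uv);X=plane(d,uv,.112)
        k=(P[:,2]>.085)&(P[:,2]<.13)&(np.hypot(*(X[:,:2]-ctr).T)<.085);A=X[k,:2]-ctr;A=A
        r=np.hypot(*A.T);S=A[(r>.022)]
        m=S.mean(0);w=np.linalg.svd(S-m)[2][0];w*=np.sign(w@m)
        az=np.degrees(np.arctan2(w[1],w[0]));off=m[0]*w[1]-m[1]*w[0]
        print(n,c,k.sum(),len(S),'spout az',az.round(1),'line miss of pad centre mm',(1000*off).round(1),'reach',(1000*np.percentile(A@w,[0,1,99,100])).round(1))
E
python3 fin.py; python3 pads.py
```

```text
[ 0.52871158 -0.118369    0.21050384] 31.8333 [-0.8 -0.5 -0.1] 0.08842769689856256 rot to U [ 0.1 -0.   0.8]
top blue 90 46 spout az 39.5 line miss of pad centre mm -1.4 reach [-8.  -7.7 60.9 61.2]
top red 89 41 spout az 36.3 line miss of pad centre mm 0.1 reach [-11.5 -11.   58.2  59.8]
side blue 158 66 spout az 39.2 line miss of pad centre mm 0.1 reach [-11.  -10.6  58.8  59.6]
side red 128 55 spout az 38.3 line miss of pad centre mm 2.1 reach [-12.9 -12.4  57.8  58.8]
top
red 575.3 137.1 58.4 59.9
blue 495.6 241.9 59.0 64.9
side
red 571.2 139.1 52.1 60.0
blue 490.4 242.2 56.0 62.5
wrist
red 603.4 154.9 13.4 37.0
red 605.0 132.5 9.8 19.0
```

View pics/c8.png

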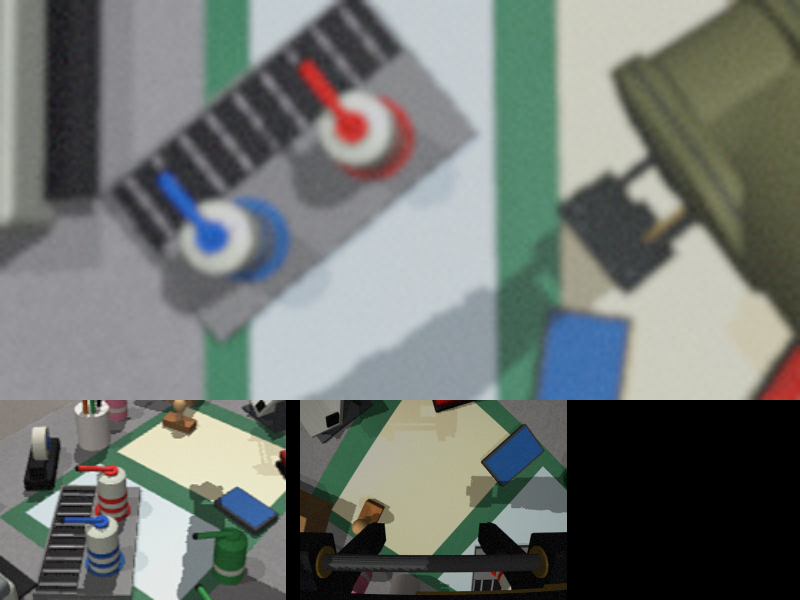

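Both bottles stand upright on their own pads: blue cap at (211,236), red cap at (351,126). Their spouts sit within about 2° of the tray's cross direction, the gripper is clear, and the other things are undisturbed. Handing in.

```bash
python3 -c "
from plant import arm
print(arm.finish_job())"
```

```text
the job is handed in; nothing more can be done
None
```

The job is handed in at about 32 s: the blue bottle, then the red, was set upright and released on its own pad, each within about 2 mm of centre and with its spout within about 2° of square over the gutter by my camera measurements.

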